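# Sort the mixed lock parts into their carriers

### The arm

A 7-joint arm with a two-finger parallel gripper is mounted at the origin on a cart in front of the work surface, level with it; the furniture and walls round the work are solid. World frame = base frame: x ahead of the robot, y to its left, z up, the work surface at z = 0. Lengths are in m, angles in rad, forces in N, time in s.
With the tool pointing down it reaches from about 0.35 to 0.9 m from the base axis. Payload 8.1 kg.
Tool frame: the origin (TCP) lies midway between the tips of the shut fingers; the grasp point (between the pads) lies 19 mm behind it; z points along the fingers, y is the line along which they close (so a half turn about z gives the same grasp; the last joint's range is limited). The gripper opens to 85 mm and grips with 20 to 120 N. Pads are 22 mm wide; open, the fingers measure 114 mm over their backs; the gripper's body (76 mm by 85 mm) begins 54 mm behind the grasp point. The pads swing forward as they close: fully open they stand 13 mm farther back than shut.
Start: joints at [-1.368, 0.434, 0.025, 1.573, -0.012, 1.134, -0.075], TCP at [0.188, 0.596, 0.231] pointing down, gripper open.
Joint ranges: [-2.62, 2.62], [-0.44, 2.09], [-1.27, 1.32], [0.08, 2.57], [-1.32, 4.46], [0.12, 2], [-2.74, 2.74]. Speed limits (rad/s): [2.22, 2.22, 3.01, 3.01, 3.14, 3.14, 3.14].

### API

Orientations are given as a unit quaternion [x, y, z, w].
In Python, from station import manip gives the robot as it stands. The module is installed in compiled form; this text tells all that it offers.
- The arm moves only by the tool jog_arm, never from a script. Its argument "moves" is a list of rows, each an object of numbers: "gripper": the opening, from -1 (shut) to 1 (fully open); "dx", "dy", "dz": the shift along the tool's x, y, z normalised to -1 to 1, where 1 is 12 cm; "wx", "wy", "wz": the turn, a rotation vector about the tool's x, y, z normalised to -1 to 1, where 1 is 2 pi rad. A call has 1 to 10 rows; each row is the pose to reach, as a shift and turn from the pose commanded when the call began, along the tool's axes at that moment, turning the shorter way round; what a row does not reach only later rows make up. A row lasts 1/10 s, in which the tool goes at most 50 mm and 8.59 degrees, less where a joint would pass 70% of its speed; a pose out of reach is approached as far as the arm can. A call with a number of a shift or a turn outside -1 to 1 is refused whole. A call with a gripper value outside its range is refused whole. The fingers move at their own pace and stop on an object; "newtons" is the grip in N (left out, the last holds). Time passes only in rows, so rows that repeat a pose let the fingers close. It gives the time, the measured TCP pose, the force and the opening at its end, in the units of the state.
- manip.get_state(): the state, without advancing time (a new reading comes with each control period).
- manip.read_camera(name): name is "side" or "top"; returns the picture (400x640x3 uint8, blue, green, red); there is no depth.
- manip.calibration(name): a dict with "mtx" (3x3 intrinsics, pixels), "extrinsics" (4x4, takes a point from camera to world coordinates). Camera axes: x right, y down, z forward; pixel columns grow to the right and rows downward; lengths in m; the calibration is good to about 2 mm. A picture is of the moment at which its call begins. calibration takes no time and is no camera call.
- manip.hand_in(): hands the job in, once; it reports no verdict.
The state is a dict: "time": time; "qpos": joint angles; "joint_vel": joint speeds; "joint_torque": joint torques, N m; "ee_pos": TCP position; "orientation": TCP orientation; "force": force on the tool from outside, world axes, zero at the start; "moment": the same for the moment, N m; "finger_gap": finger opening in m.
Only numpy, scipy, OpenCV 4.12 (cv2) and the standard library are available. Lean on these libraries where they do the work, as an engineer would, in place of code of your own. Each camera call takes 0.05 s, during which the arm holds its last target. There are 200 camera calls.

### The job

Sort the loose lock parts lying in front of the big pan into their carriers: slip the two yellow sleeves over the pins of the wooden pin board, one on each, right down on the board; lay the two lock cores in the channels of the aluminium nest, one in each, flat on the channel floor, nose towards the steel stop and close to it, keys sticking out over the open front; and lay the black-headed key flat inside the grey tray. Leave everything lying still.

Things in the scene. Friction and masses are not known exactly. Their poses are not given: they have to be found in the camera images.
- core_a: Lock core with its key in, lying loose on the bench, 93 mm long, 14 high, 85 g. Origin: underside, mid-length; +y to the nose, -y to the key bow, z up. Zinc body 16 wide, y = -2 to +36 mm (grasp it across x, at y = +17); nose 7 mm thick to y = +46; key bow 22 wide, y = -20 to -46, 4 to 7 mm above the underside. May start turned either way. Either core may take either channel.
- core_b: Lock core with its key in, lying loose on the bench, 93 mm long, 14 high, 85 g. Origin: underside, mid-length; +y to the nose, -y to the key bow, z up. Zinc body 16 wide, y = -2 to +36 mm (grasp it across x, at y = +17); nose 7 mm thick to y = +46; key bow 24 wide, y = -20 to -46, 4 to 7 mm above the underside. May start turned either way. Either core may take either channel.
- sleeve_a: Yellow sleeve (open tube) standing upright and loose on the bench: 34 mm outside diameter, clear bore 23 mm, 55 mm high, 120 g. Origin: centre of its lower end; z along the tube, up. The two sleeves are alike and may take either pin.
- sleeve_b: Yellow sleeve (open tube) standing upright and loose on the bench: 34 mm outside diameter, clear bore 23 mm, 55 mm high, 120 g. Origin: centre of its lower end; z along the tube, up. The two sleeves are alike and may take either pin.
- key: Single key with black moulded head, lying flat and loose on the bench: 61 mm long, 25 wide, 9 thick, 18 g. Origin: underside, mid-length. +y points to the head (24 mm wide, y = +1 to +30 mm; grasp it across x, at y = +15), -y to the tip of the thin bare blade; z up. May start turned any way.
- core_nest: Fixed aluminium nest, 62 (x) by 112 mm (y). Origin: centre of underside; -x = open front, facing the robot. Two channels along x, centred at y = +28 and -28, 34 wide, floor 10 mm up, lands beside them 16 up, from the front edge x = -31 to the face of a dark stop bar at x = +21 (28 high). Core home: nose near the stop, core origin near x = -30, key out over the front; the wrong way round it falls off.
- pin_board: Fixed wooden pin board, 70 (x) by 112 (y) by 10 mm thick, with two upright steel pins. Origin: centre of the underside; z up. Pins at x = 0, y = +30 and y = -30 mm, 9 mm thick on a collar 16 mm across and 2 high, tapering over the last 8 mm, ending 50 mm above the bench. A sleeve is home when it stands on the board round a pin.
- key_tray: Fixed, empty, shallow grey sheet-steel tray: 84 mm (x) by 112 mm (y) outside, rim 15 mm high, walls and floor 2.5 mm thick. Origin: centre of the underside; z up. (Round the work: the big pan behind the carriers is 115 mm high, the bench grinder at the right 205 mm; bystanding small tools lie among the parts.)

How it is judged:
At the end, for the whole second after the job is handed in: A core in each channel: flat on the floor, origin 20-43 mm in front of the nest's, within 12 mm and 0.3 rad of the channel's line. A sleeve on each pin: down on the board, upright (0.12 rad), within 10 mm. Key flat in the tray, within 30 mm (x), 42 mm (y) of centre. All at rest ((((x of core_a in the frame of core_nest between -0.043 and -0.02 m and y of core_a in the frame of core_nest between 0.016 and 0.04 m and z of core_a in the frame of core_nest between 0.006 and 0.0135 m and angle between the y axis of core_a and the x axis of core_nest, either way round below 0.3 rad and angle between core_a's own z axis and vertical below 0.12 rad) and (x of core_b in the frame of core_nest between -0.043 and -0.02 m and y of core_b in the frame of core_nest between -0.04 and -0.016 m and z of core_b in the frame of core_nest between 0.006 and 0.0135 m and angle between the y axis of core_b and the x axis of core_nest, either way round below 0.3 rad and angle between core_b's own z axis and vertical below 0.12 rad)) or ((x of core_a in the frame of core_nest between -0.043 and -0.02 m and y of core_a in the frame of core_nest between -0.04 and -0.016 m and z of core_a in the frame of core_nest between 0.006 and 0.0135 m and angle between the y axis of core_a and the x axis of core_nest, either way round below 0.3 rad and angle between core_a's own z axis and vertical below 0.12 rad) and (x of core_b in the frame of core_nest between -0.043 and -0.02 m and y of core_b in the frame of core_nest between 0.016 and 0.04 m and z of core_b in the frame of core_nest between 0.006 and 0.0135 m and angle between the y axis of core_b and the x axis of core_nest, either way round below 0.3 rad and angle between core_b's own z axis and vertical below 0.12 rad))) and (((x of sleeve_a in the frame of pin_board between -0.01 and 0.01 m and y of sleeve_a in the frame of pin_board between 0.02 and 0.04 m and z of sleeve_a in the frame of pin_board between 0.006 and 0.016 m and angle between sleeve_a's own z axis and vertical below 0.12 rad) and (x of sleeve_b in the frame of pin_board between -0.01 and 0.01 m and y of sleeve_b in the frame of pin_board between -0.04 and -0.02 m and z of sleeve_b in the frame of pin_board between 0.006 and 0.016 m and angle between sleeve_b's own z axis and vertical below 0.12 rad)) or ((x of sleeve_a in the frame of pin_board between -0.01 and 0.01 m and y of sleeve_a in the frame of pin_board between -0.04 and -0.02 m and z of sleeve_a in the frame of pin_board between 0.006 and 0.016 m and angle between sleeve_a's own z axis and vertical below 0.12 rad) and (x of sleeve_b in the frame of pin_board between -0.01 and 0.01 m and y of sleeve_b in the frame of pin_board between 0.02 and 0.04 m and z of sleeve_b in the frame of pin_board between 0.006 and 0.016 m and angle between sleeve_b's own z axis and vertical below 0.12 rad))) and x of key in the frame of key_tray between -0.03 and 0.03 m and y of key in the frame of key_tray between -0.042 and 0.042 m and z of key in the frame of key_tray between 0 and 0.01 m and angle between key's own z axis and vertical below 0.2 rad and linear speed of each of core_a, core_b, sleeve_a, sleeve_b, key below 0.02 m/s); the robot touches nothing.
It also fails if it takes over 144 s, if anything falls off the work surface, if the arm or the gripper's body presses on something with over 40 N, if the wrist force passes 120 N, or if a joint passes its speed limit or range.

## Working session

There is one attempt and no reset: what is moved stays moved. The work goes in short steps, Python scripts to look and compute and a tool call to move; the robot and the scene stay as the last step left them, time stands still between calls to the robot, and variables do not carry over. Pictures are saved under pics/ and viewed, on a budget of 14 in all, crops included, one or two more only if the job needs it, and the job is handed in when it is done.

Besides the shell and the picture viewer there is one more tool, called after "Request:" by a JSON object that holds its "op" and its "data", one argument or row to a line. jog_arm: Moves the arm, as the interface text tells. Its arguments: {"type":"object","properties":{"moves":{"type":"array","items":{"type":"object","properties":{"gripper":{"type":"number"},"dx":{"type":"number"},"dy":{"type":"number"},"dz":{"type":"number"},"wx":{"type":"number"},"wy":{"type":"number"},"wz":{"type":"number"}}}},"newtons":{"type":"number"}},"required":["moves"]}

```bash
mkdir -p pics
python3 - <<'E'
from station import manip
import cv2, numpy as np
np.set_printoptions(precision=4,suppress=True)
for n in("side","top"):
    im=manip.read_camera(n); cv2.imwrite(f"pics/{n}0.png",im)
    c=manip.calibration(n); print(n,c["mtx"],c["extrinsics"])
print(manip.get_state())
E
```

```text
side [[376.5693   0.     319.1563]
 [  0.     376.5693 203.1556]
 [  0.       0.       1.    ]] [[-0.6165  0.6177 -0.4883  0.8872]
 [ 0.7872  0.4719 -0.397   0.3941]
 [-0.0148 -0.6291 -0.7772  0.778 ]
 [ 0.      0.      0.      1.    ]]
top [[509.8152   0.     317.1503]
 [  0.     509.8152 196.1744]
 [  0.       0.       1.    ]] [[ 0.0083 -0.9865  0.1633  0.2209]
 [-1.     -0.0073  0.0067  0.0221]
 [-0.0054 -0.1633 -0.9866  1.5072]
 [ 0.      0.      0.      1.    ]]
{'time': 0.1, 'qpos': array([-1.3676,  0.4352,  0.025 ,  1.574 , -0.0116,  1.134 , -0.0751]), 'joint_vel': array([-0.0013, -0.0013, -0.0004, -0.0029,  0.0001,  0.0009, -0.0004]), 'joint_torque': array([  0.0035, -67.1757,   1.0285, -31.69  ,   0.0158,   0.0073,
        -0.    ]), 'ee_pos': array([0.188 , 0.5956, 0.2306]), 'orientation': array([ 0.1523,  0.9883, -0.0007, -0.0001]), 'force': array([ 0.2104, -0.0165, -0.8951]), 'moment': array([-0.0094,  0.05  ,  0.0339]), 'finger_gap': 0.08537006718723937}
```

View pics/side0.png

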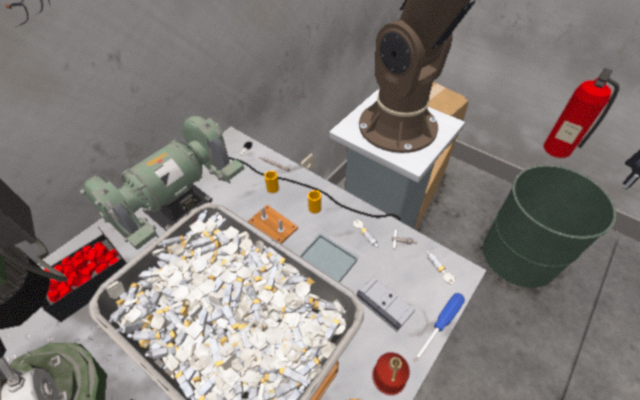

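View pics/top0.png

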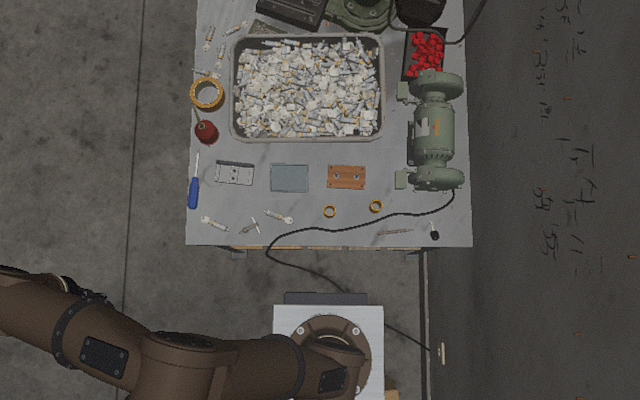

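The overview shows the following:
- **Side view:** sleeves at (271,181) and (314,201), board at (273,223), tray at (328,258), nest at (387,302), cores at (366,233) and (440,268), and a black key at (246,148).
- **Top view:** cores at (214,224) and (278,216), sleeves at (330,211) and (376,206), key at (434,231).

I'll enlarge crops of both views next.

Run:
```python
import cv2
t=cv2.imread("pics/top0.png")[155:250,190:450]; cv2.imwrite("pics/tc0.png",cv2.resize(t,None,fx=3,fy=3,interpolation=cv2.INTER_CUBIC))
s=cv2.imread("pics/side0.png")[130:330,225:475]; cv2.imwrite("pics/sc0.png",cv2.resize(s,None,fx=3,fy=3,interpolation=cv2.INTER_CUBIC))
```

```text
(no output)
```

View pics/tc0.png

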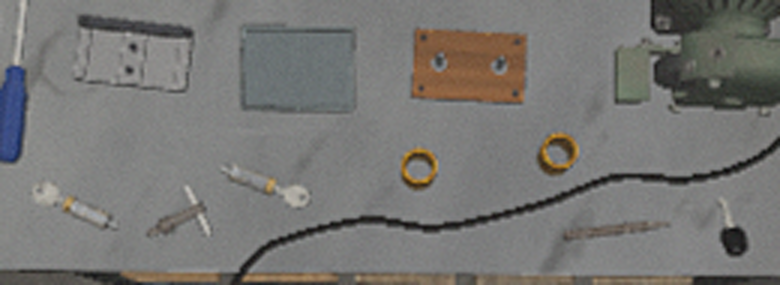

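View pics/sc0.png

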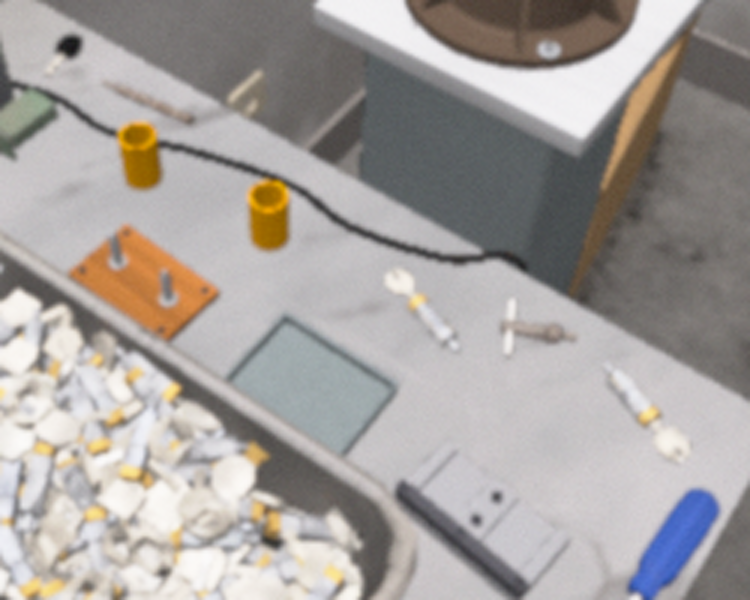

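Both cores, the key (black head), both sleeves and the three carriers show clearly. I'll measure them with masks in both views and intersect the rays.

```bash
cat > h.py <<'E'
import cv2, numpy as np
np.set_printoptions(precision=4,suppress=True)
from station import manip
C={n:manip.calibration(n) for n in("side","top")}
def ray(n,p):
    c=C[n];E=c["extrinsics"];d=E[:3,:3]@np.linalg.inv(c["mtx"])@np.array([p[0],p[1],1.]);return E[:3,3],d/np.linalg.norm(d)
def onz(n,p,z):
    o,d=ray(n,p);return (o+d*(z-o[2])/d[2])
def tri(pt,ps):
    o1,d1=ray("top",pt);o2,d2=ray("side",ps)
    s=np.linalg.lstsq(np.c_[d1,-d2],o2-o1,rcond=None)[0]
    a,b=o1+d1*s[0],o2+d2*s[1];return (a+b)/2,np.linalg.norm(a-b)
def blob(im,box,f,k=0):
    x0,y0,x1,y1=box;r=im[y0:y1,x0:x1];m=f(r).astype(np.uint8)
    n,l,st,ce=cv2.connectedComponentsWithStats(m);i=1+np.argmax(st[1:,4]);m=(l==i).astype(np.uint8)
    c=max(cv2.findContours(m,0,1)[0],key=cv2.contourArea);
    return m,st[i,4],ce[i]+[x0,y0],cv2.boxPoints(cv2.minAreaRect(c))+[x0,y0],(c[:,0]+[x0,y0]).astype(float)
def hsv(r): return [a.astype(int) for a in cv2.split(cv2.cvtColor(r,cv2.COLOR_BGR2HSV))]
def orange(r):
    h,s,v=hsv(r);return (s>120)&(h<30)
def diff(t):
    def f(r):
        b=np.median(r.reshape(-1,3),0);return np.abs(r.astype(float)-b).max(2)>t
    return f
E
python3 - <<'E'
from h import *
T=cv2.imread("pics/top0.png");S=cv2.imread("pics/side0.png")
for nm,bt,bs in(("s1",(320,200,340,222),(304,186,326,218)),("s2",(366,196,386,216),(262,168,282,196)),("board",(322,160,372,193),(245,200,302,248))):
    a=blob(T,bt,orange);b=blob(S,bs,orange);print(nm,a[1],b[1],a[2],b[2],*tri(a[2],b[2]))
    if nm=="board": print(np.array([onz("top",p,.01) for p in a[3]]),np.array([onz("side",p,.01) for p in b[3]]))
for nm,bt,bs,t in(("cL",(198,210,235,236),(422,248,460,288),20),("cR",(260,206,298,228),(350,216,382,250),20),("key",(426,217,446,245),(238,136,256,160),25)):
    for n,im,bx in(("top",T,bt),("side",S,bs)):
        m,A,c,r,ct=blob(im,bx,diff(t)); P=np.array([onz(n,p,.006)[:2] for p in r]);q=np.array([onz(n,p,.006)[:2] for p in ct])
        e=np.linalg.norm(P[0]-P[1]),np.linalg.norm(P[1]-P[2])
        v=(P[1]-P[0]) if e[0]>e[1] else P[2]-P[1]; print(nm,n,A,c,"ctr",P.mean(0),"dims",np.array(e),"yaw",np.degrees(np.arctan2(v[1],v[0])))
# clicked features: (top crop)/3+(190,155), (side crop)/3+(225,130)
t=lambda x,y:(x/3+189.67,y/3+154.67); s=lambda x,y:(x/3+224.67,y/3+129.67)
for nm,a,b in(("pinL",(439,60),(165,272)),("pinR",(500,64),(114,236)),("trayFL",(240,106),(343,453)),("trayFR",(354,111),(396,385)),("trayBR",(355,30),(285,317)),
 ("trayBL",(242,26),(230,378)),("nestFR",(187,91),(450,450)),("nestFL",(75,78),(566,540)),("stopBL",(80,17),(522,592)),("cLnose",(115,225),(608,368)),("cLbow",(42,190),(680,445)),("cRnose",(224,168),(455,347)),("cRbow",(299,199),(394,280)),("cLcol",(70,204),(650,415)),("cRcol",(266,185),(415,300)),("keyhead",(734,242),(68,46)),("keytip",(722,202),(48,72))):
    p,e=tri(t(*a),s(*b));print(nm,p,"gap %.4f"%e)
E
```

```text
s1 65 270 [329.1077 210.7231] [314.3111 200.663 ] [ 0.4213 -0.0021  0.0338] 0.002464717669899594
s2 80 247 [375.525 205.6  ] [271.2389 181.0891] [ 0.4374 -0.1375  0.032 ] 0.0030537549817376956
board 686 785 [345.7682 176.6589] [272.9452 224.2854] [ 0.5283 -0.0519  0.0064] 0.0031132451852227986
[[ 0.4979  0.0028  0.01  ]
 [ 0.5655 -0.0004  0.01  ]
 [ 0.5605 -0.1084  0.01  ]
 [ 0.493  -0.1045  0.01  ]] [[ 0.5604 -0.105   0.01  ]
 [ 0.4918 -0.1212  0.01  ]
 [ 0.4973  0.0042  0.01  ]
 [ 0.5623  0.0148  0.01  ]]
cL top 118 [213.1356 223.1525] ctr [0.3854 0.335 ] dims [0.0208 0.091 ] yaw -111.63326841875354
cL side 207 [440.3285 268.029 ] ctr [0.3839 0.3385] dims [0.0241 0.0836] yaw 67.73166709924052
cR top 97 [281.433  217.8454] ctr [0.4073 0.1424] dims [0.0204 0.0848] yaw -111.86437711624147
cR side 142 [362.662  229.2887] ctr [0.4032 0.1426] dims [0.0234 0.0774] yaw 70.29683752424705
key top 89 [434.2135 234.2584] ctr [ 0.3611 -0.3101] dims [0.0274 0.0405] yaw -140.33133485278054
key side 80 [247.2875 145.375 ] ctr [ 0.3615 -0.3139] dims [0.0469 0.0378] yaw 166.60016886357548
pinL [ 0.5271 -0.0227  0.0457] gap 0.0004
pinR [ 0.524  -0.0824  0.0435] gap 0.0006
trayFL [ 0.5099  0.1675 -0.0703] gap 0.0351
trayFR [ 0.4707  0.1092 -0.0476] gap 0.1033
trayBR [0.5347 0.078  0.0868] gap 0.0454
trayBL [0.5715 0.1355 0.099 ] gap 0.0764
nestFR [0.5009 0.2321 0.0017] gap 0.0081
nestFL [0.5131 0.3401 0.0106] gap 0.0014
stopBL [0.5716 0.3352 0.0261] gap 0.0030
cLnose [0.3664 0.2957 0.0081] gap 0.0023
cLbow [0.3993 0.369  0.0153] gap 0.0054
cRnose [0.4236 0.1897 0.0086] gap 0.0024
cRbow [0.3948 0.1135 0.0041] gap 0.0017
cLcol [0.3865 0.3407 0.0108] gap 0.0031
cRcol [0.4078 0.1441 0.0158] gap 0.0046
keyhead [ 0.3551 -0.3138  0.0049] gap 0.0001
keytip [ 0.3943 -0.3029  0.0049] gap 0.0007
```

Sizes and heights agree: pin spacing 59.7 mm, core length about 91 mm. Next are the sleeve tops, nest, tray and pan edge, plus a move-planning helper. My tray corners were mismatched between the two views, so I'm redoing those.

```bash
cat >> h.py <<'E'
def yawR(deg):
    a=np.radians(deg);y=np.array([np.cos(a),np.sin(a),0]);z=np.array([0,0,-1.]);return np.c_[np.cross(y,z),y,z]
def pose():
    from scipy.spatial.transform import Rotation as R
    s=manip.get_state();M=R.from_quat(s["orientation"]).as_matrix();return s["ee_pos"],np.degrees(np.arctan2(M[1,1],M[0,1])),s
def plan(wps,start=None):
    """wps: (x,y,z,yaw of tool y); prints the shift in units from previous waypoint, along its axes"""
    if start is None: p,w,s=pose()
    else: p,w=np.array(start[:3]),start[3]
    for q in wps:
        d=yawR(w).T@(np.array(q[:3])-p)/.12; dw=(q[3]-w+180)%360-180
        print(q,"d",d.round(3),"wz %.4f"%(-dw/360)); p,w=np.array(q[:3]),q[3]
E
python3 - <<'E'
from h import *
t=lambda x,y:(x/3+189.67,y/3+154.67); s=lambda x,y:(x/3+224.67,y/3+129.67)
for nm,a,b in(("s1top",(419,168),(268,194)),("s2top",(559,152),(138,137)),("trayFL",(240,106),(396,385)),("trayFR",(354,111),(285,317)),("trayBR",(355,30),(230,378)),("trayBL",(242,26),(343,453)),("nestholeB",(130,46),(477,520)),("nestholeF",(132,71),(497,497)),("stopBR",(193,32),(402,485)),("stopBL",(80,17),(520,585))):
    p,e=tri(t(*a),s(*b));print(nm,p,"gap %.4f"%e)
print("nest top",[onz("top",t(*q),.016)[:2] for q in((75,78),(187,91))],"side",[onz("side",s(*q),.016)[:2] for q in((566,540),(450,450))])
print("stop top",[onz("top",t(*q),.028)[:2] for q in((80,17),(193,32))],"side",[onz("side",s(*q),.028)[:2] for q in((402,485),(520,585))])
print("pan edge",[onz("top",(u,141),.115) for u in (240,310,375)])
print(pose()[:2])
plan([(.28,.5,.2,30),(.36,.40,.15,-22),(.378,.3195,.08,-22),(.378,.3195,.0075,-22)])
E
```

```text
s1top [ 0.419  -0.0031  0.0557] gap 0.0007
s2top [ 0.4355 -0.1371  0.0531] gap 0.0017
trayFL [0.4849 0.1744 0.0155] gap 0.0018
trayFR [0.4821 0.062  0.0051] gap 0.0030
trayBR [0.5605 0.0645 0.015 ] gap 0.0099
trayBL [0.5624 0.1761 0.0246] gap 0.0081
nestholeB [0.5438 0.2842 0.0217] gap 0.0010
nestholeF [0.5187 0.2839 0.017 ] gap 0.0047
stopBR [0.5564 0.2246 0.0237] gap 0.0077
stopBL [0.5704 0.333  0.0323] gap 0.0011
nest top [array([0.5123, 0.3384]), array([0.5   , 0.2265])] side [array([0.5155, 0.3411]), array([0.5061, 0.2386])]
stop top [array([0.5717, 0.3334]), array([0.5572, 0.2207])] side [array([0.5565, 0.229 ]), array([0.5683, 0.3331])]
pan edge [array([0.6074, 0.2505, 0.115 ]), array([0.6088, 0.053 , 0.115 ]), array([ 0.61  , -0.1301,  0.115 ])]
(array([0.188 , 0.5956, 0.2306]), np.float64(72.4761628068278))
(0.28, 0.5, 0.2, 30) d [-0.97  -0.529  0.255] wz 0.1180
(0.36, 0.4, 0.15, -22) d [-1.055  0.161  0.417] wz 0.1444
(0.378, 0.3195, 0.08, -22) d [-0.566  0.39   0.583] wz 0.0000
(0.378, 0.3195, 0.0075, -22) d [0.    0.    0.604] wz 0.0000
```

Request:
{"op": "jog_arm", "data": {
  "moves": [
    {"dx":-0.97,"dy":-0.53,"dz":0.25,"wz":0.118,"gripper":0},
    {"dx":-0.97,"dy":-0.53,"dz":0.25,"wz":0.118,"gripper":0},
    {"dx":-0.97,"dy":-0.53,"dz":0.25,"wz":0.118,"gripper":0},
    {"dx":-0.97,"dy":-0.53,"dz":0.25,"wz":0.118,"gripper":0},
    {"dx":-0.97,"dy":-0.53,"dz":0.25,"wz":0.118,"gripper":0},
    {"dx":-0.97,"dy":-0.53,"dz":0.25,"wz":0.118,"gripper":0},
    {"dx":-0.97,"dy":-0.53,"dz":0.25,"wz":0.118,"gripper":0},
    {"dx":-0.97,"dy":-0.53,"dz":0.25,"wz":0.118,"gripper":0}
  ],
  "newtons": 40
}}

```text
validation failed for argument at $.mo...
```

Run:
```python
from h import *
p,w,s=pose();print(p,w,s["qpos"],s["finger_gap"])
plan([(.345,.405,.15,-22),(.378,.3195,.08,-22),(.378,.3195,.0075,-22)])
```

```text
[0.188  0.5956 0.2306] 72.4761628068278 [-1.3676  0.4352  0.025   1.574  -0.0116  1.134  -0.0751] 0.08537006718723937
(0.345, 0.405, 0.15, -22) d [-1.725 -1.12   0.672] wz 0.2624
(0.378, 0.3195, 0.08, -22) d [-0.558  0.522  0.583] wz 0.0000
(0.378, 0.3195, 0.0075, -22) d [0.    0.    0.604] wz 0.0000
```

Request:
{"op": "jog_arm", "data": {
  "moves": [
    {"dx":-0.97,"dy":-0.53,"dz":0.25,"wx":0.0,"wy":0.0,"wz":0.118,"gripper":0.0}
  ],
  "newtons": 40
}}

```text
time: 0.2
ee_pos: [0.2162, 0.5654, 0.2205]
orientation: [0.222, 0.975, 0.002, -0.002]
force: [1.2, 1.5, -0.6]
finger_gap: 0.0732
```

Request:
{"op": "jog_arm", "data": {
  "moves": [
    {"dx":-0.65,"dy":-0.4,"dz":0.17,"wx":0,"wy":0,"wz":0.1,"gripper":0},
    {"dx":-0.65,"dy":-0.4,"dz":0.17,"wx":0,"wy":0,"wz":0.1,"gripper":0},
    {"dx":-0.65,"dy":-0.4,"dz":0.17,"wx":0,"wy":0,"wz":0.1,"gripper":0},
    {"dx":-0.65,"dy":-0.4,"dz":0.17,"wx":0,"wy":0,"wz":0.1,"gripper":0},
    {"dx":-0.65,"dy":-0.4,"dz":0.17,"wx":0,"wy":0,"wz":0.1,"gripper":0},
    {"dx":-0.65,"dy":-0.4,"dz":0.17,"wx":0,"wy":0,"wz":0.1,"gripper":0}
  ]
}}

```text
time: 0.8
ee_pos: [0.2705, 0.4835, 0.1997]
orientation: [0.515, 0.857, -0.0, 0.0]
force: [0.1, -0.1, -0.0]
finger_gap: 0.0429
```

Run:
```python
from h import *
p,w,s=pose();print(p,w,s["qpos"],s["finger_gap"])
plan([(.345,.405,.15,-22),(.378,.3195,.08,-22),(.378,.3195,.0075,-22)])
```

```text
[0.2705 0.4835 0.1997] 28.066924350122278 [-1.3189  0.3492  0.2144  1.8032 -0.0866  0.9986 -0.5802] 0.04289920172542413
(0.345, 0.405, 0.15, -22) d [-0.869  0.24   0.414] wz 0.1391
(0.378, 0.3195, 0.08, -22) d [-0.558  0.522  0.583] wz 0.0000
(0.378, 0.3195, 0.0075, -22) d [0.    0.    0.604] wz 0.0000
```

Request:
{"op": "jog_arm", "data": {
  "moves": [
    {"dx":-0.87,"dy":0.24,"dz":0.41,"wx":0,"wy":0,"wz":0.139,"gripper":0},
    {"dx":-0.87,"dy":0.24,"dz":0.41,"wx":0,"wy":0,"wz":0.139,"gripper":0},
    {"dx":-0.87,"dy":0.24,"dz":0.41,"wx":0,"wy":0,"wz":0.139,"gripper":0},
    {"dx":-0.87,"dy":0.24,"dz":0.41,"wx":0,"wy":0,"wz":0.139,"gripper":0},
    {"dx":-0.87,"dy":0.24,"dz":0.41,"wx":0,"wy":0,"wz":0.139,"gripper":0},
    {"dx":-0.87,"dy":0.24,"dz":0.41,"wx":0,"wy":0,"wz":0.139,"gripper":0},
    {"dx":-0.87,"dy":0.24,"dz":0.41,"wx":0,"wy":0,"wz":0.139,"gripper":0},
    {"dx":-0.87,"dy":0.24,"dz":0.41,"wx":0,"wy":0,"wz":0.139,"gripper":0}
  ]
}}

```text
time: 1.6
ee_pos: [0.3449, 0.4048, 0.1506]
orientation: [0.828, 0.561, -0.0, 0.0]
force: [0.4, 0.9, 0.4]
finger_gap: 0.0427
```

Request:
{"op": "jog_arm", "data": {
  "moves": [
    {"dx":-0.56,"dy":0.52,"dz":0.58,"wx":0,"wy":0,"wz":0,"gripper":0},
    {"dx":-0.56,"dy":0.52,"dz":0.58,"wx":0,"wy":0,"wz":0,"gripper":0},
    {"dx":-0.56,"dy":0.52,"dz":0.58,"wx":0,"wy":0,"wz":0,"gripper":0},
    {"dx":-0.56,"dy":0.52,"dz":0.58,"wx":0,"wy":0,"wz":0,"gripper":0},
    {"dx":-0.56,"dy":0.52,"dz":0.58,"wx":0,"wy":0,"wz":0,"gripper":0}
  ]
}}

```text
time: 2.1
ee_pos: [0.3777, 0.3196, 0.0814]
orientation: [0.829, 0.559, 0.0, -0.0]
force: [0.6, 0.2, 0.4]
finger_gap: 0.0428
```

Run:
```python
from h import *
p,w,s=pose();print(p,w,s["qpos"],s["finger_gap"])
plan([(.378,.3195,.0075,-22)])
a=manip.read_camera("top")[190:250,190:290];b=manip.read_camera("side")[200:310,340:480]
cv2.imwrite("pics/a1.png",np.vstack([cv2.resize(a,(500,300)),cv2.resize(b,(500,392))[:300]]))
```

```text
[0.3777 0.3196 0.0814] -22.010884537822925 [-1.1168  0.435   0.4055  2.0786 -0.2695  0.6768 -0.9177] 0.042781031513596524
(0.378, 0.3195, 0.0075, -22) d [-0.     0.003  0.616] wz -0.0000
```

View pics/a1.png

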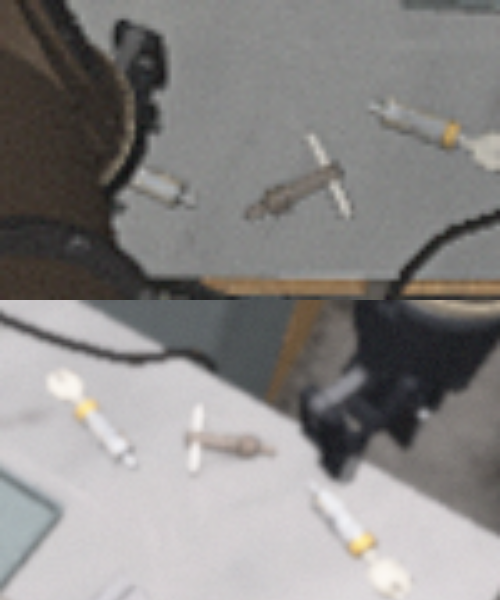

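The gripper is over the left core's body and the body lies between the fingers. Descending and closing.

Request:
{"op": "jog_arm", "data": {
  "moves": [
    {"dx":0,"dy":0,"dz":0.3,"wx":0,"wy":0,"wz":0,"gripper":0},
    {"dx":0,"dy":0,"dz":0.62,"wx":0,"wy":0,"wz":0,"gripper":0},
    {"dx":0,"dy":0,"dz":0.62,"wx":0,"wy":0,"wz":0,"gripper":0},
    {"dx":0,"dy":0,"dz":0.62,"wx":0,"wy":0,"wz":0,"gripper":0},
    {"dx":0,"dy":0,"dz":0.62,"wx":0,"wy":0,"wz":0,"gripper":-1},
    {"dx":0,"dy":0,"dz":0.62,"wx":0,"wy":0,"wz":0,"gripper":-1},
    {"dx":0,"dy":0,"dz":0.62,"wx":0,"wy":0,"wz":0,"gripper":-1},
    {"dx":0,"dy":0,"dz":0.62,"wx":0,"wy":0,"wz":0,"gripper":-1},
    {"dx":0,"dy":0,"dz":0.62,"wx":0,"wy":0,"wz":0,"gripper":-1},
    {"dx":0,"dy":0,"dz":0.62,"wx":0,"wy":0,"wz":0,"gripper":-1}
  ]
}}

```text
time: 3.2
ee_pos: [0.3783, 0.32, 0.0085]
orientation: [0.83, 0.558, 0.001, -0.001]
force: [-1.2, 0.7, 9.3]
finger_gap: 0.013
```

Request:
{"op": "jog_arm", "data": {
  "moves": [
    {"dx":0,"dy":0,"dz":-0.2,"wx":0,"wy":0,"wz":0,"gripper":-1},
    {"dx":0,"dy":0,"dz":-0.6,"wx":0,"wy":0,"wz":0,"gripper":-1},
    {"dx":0,"dy":0,"dz":-0.6,"wx":0,"wy":0,"wz":0,"gripper":-1},
    {"dx":0,"dy":0,"dz":-0.6,"wx":0,"wy":0,"wz":0,"gripper":-1}
  ]
}}

```text
time: 3.6
ee_pos: [0.3783, 0.3199, 0.0806]
orientation: [0.83, 0.558, 0.002, -0.001]
force: [-0.5, 0.2, -1.1]
finger_gap: 0.013
```

Run:
```python
from h import *
p,w,s=pose();print(p,w,s["qpos"],s["finger_gap"])
plan([(.44,.32,.085,15),(.5254,.3105,.07,83.2),(.5254,.3105,.0185,83.2)])
```

```text
[0.3783 0.3199 0.0806] -22.13321570203399 [-1.1233  0.4366  0.4151  2.0814 -0.2792  0.6716 -0.9096] 0.012999638146415471
(0.44, 0.32, 0.085, 15) d [ 0.195  0.476 -0.037] wz -0.1031
(0.5254, 0.3105, 0.07, 83.2) d [-0.261  0.667  0.125] wz -0.1894
(0.5254, 0.3105, 0.0185, 83.2) d [0.    0.    0.429] wz -0.0000
```

Run:
```python
from h import *
b=manip.read_camera("side")[200:310,340:480]
cv2.imwrite("pics/a2.png",cv2.resize(b,None,fx=5,fy=5,interpolation=cv2.INTER_CUBIC))
```

```text
(no output)
```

View pics/a2.png

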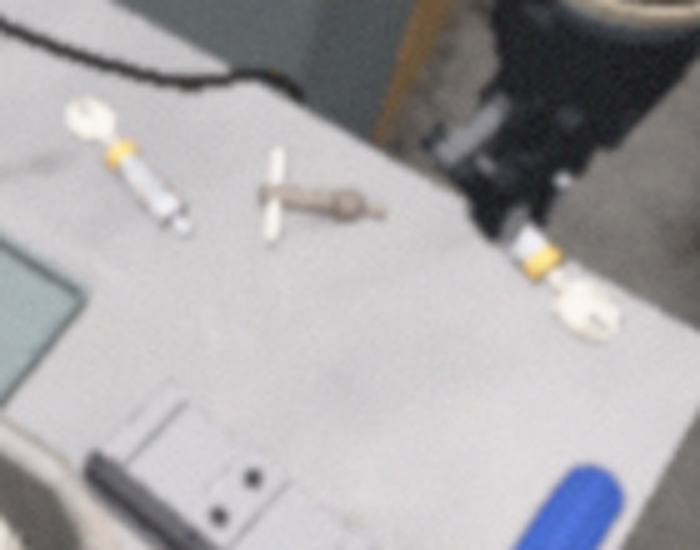

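The core is held level, with its collar at about (449,252) full-frame. I'll check where along the body it's gripped, then carry it.

Request:
{"op": "jog_arm", "data": {
  "moves": [
    {"dx":0.195,"dy":0.475,"dz":-0.04,"wx":0,"wy":0,"wz":-0.103,"gripper":-1},
    {"dx":0.195,"dy":0.475,"dz":-0.04,"wx":0,"wy":0,"wz":-0.103,"gripper":-1},
    {"dx":0.195,"dy":0.475,"dz":-0.04,"wx":0,"wy":0,"wz":-0.103,"gripper":-1},
    {"dx":0.195,"dy":0.475,"dz":-0.04,"wx":0,"wy":0,"wz":-0.103,"gripper":-1},
    {"dx":0.195,"dy":0.475,"dz":-0.04,"wx":0,"wy":0,"wz":-0.103,"gripper":-1},
    {"dx":0.195,"dy":0.475,"dz":-0.04,"wx":0,"wy":0,"wz":-0.103,"gripper":-1}
  ]
}}

```text
time: 4.25
ee_pos: [0.4386, 0.3183, 0.0825]
orientation: [0.609, 0.793, -0.001, -0.0]
force: [0.2, -0.5, -0.3]
finger_gap: 0.0129
```

Request:
{"op": "jog_arm", "data": {
  "moves": [
    {"dx":-0.26,"dy":0.667,"dz":0,"wx":0,"wy":0,"wz":-0.189,"gripper":-1},
    {"dx":-0.26,"dy":0.667,"dz":0,"wx":0,"wy":0,"wz":-0.189,"gripper":-1},
    {"dx":-0.26,"dy":0.667,"dz":0,"wx":0,"wy":0,"wz":-0.189,"gripper":-1},
    {"dx":-0.26,"dy":0.667,"dz":0,"wx":0,"wy":0,"wz":-0.189,"gripper":-1},
    {"dx":-0.26,"dy":0.667,"dz":0,"wx":0,"wy":0,"wz":-0.189,"gripper":-1},
    {"dx":-0.26,"dy":0.667,"dz":0,"wx":0,"wy":0,"wz":-0.189,"gripper":-1},
    {"dx":-0.26,"dy":0.667,"dz":0,"wx":0,"wy":0,"wz":-0.189,"gripper":-1},
    {"dx":-0.26,"dy":0.667,"dz":0,"wx":0,"wy":0,"wz":-0.189,"gripper":-1},
    {"dx":-0.26,"dy":0.667,"dz":0,"wx":0,"wy":0,"wz":-0.189,"gripper":-1},
    {"dx":-0.26,"dy":0.667,"dz":0,"wx":0,"wy":0,"wz":-0.189,"gripper":-1}
  ]
}}

```text
time: 5.25
ee_pos: [0.5242, 0.3092, 0.0829]
orientation: [0.064, 0.998, -0.0, -0.001]
force: [-0.9, 0.3, -1.2]
finger_gap: 0.0128
```

Run:
```python
from h import *
print("collar earlier",onz("side",(448.6,252.4),.08), np.linalg.norm(onz("side",(448.6,252.4),.08)[:2]-[.3783,.32]))
p,w,s=pose();print(p,w,s["qpos"],s["finger_gap"])
plan([(.5254,.3105,.02,83.2)])
b=manip.read_camera("side")[210:330,330:490]
a=manip.read_camera("top")[130:230,190:290]
cv2.imwrite("pics/a3.png",np.hstack([cv2.resize(b,(533,400),interpolation=2),cv2.resize(a,(267,267),interpolation=2)[:400] if 0 else cv2.copyMakeBorder(cv2.resize(a,(267,267),interpolation=2),0,133,0,0,0)]))
```

```text
collar earlier [0.3871 0.3419 0.08  ] 0.02356341725381687
[0.5242 0.3092 0.0829] 82.65918602262825 [-0.5604  0.5652 -0.0868  1.7648  0.0633  0.8155  0.7654] 0.012824148549635792
(0.5254, 0.3105, 0.02, 83.2) d [-0.008  0.012  0.524] wz -0.0015
```

View pics/a3.png

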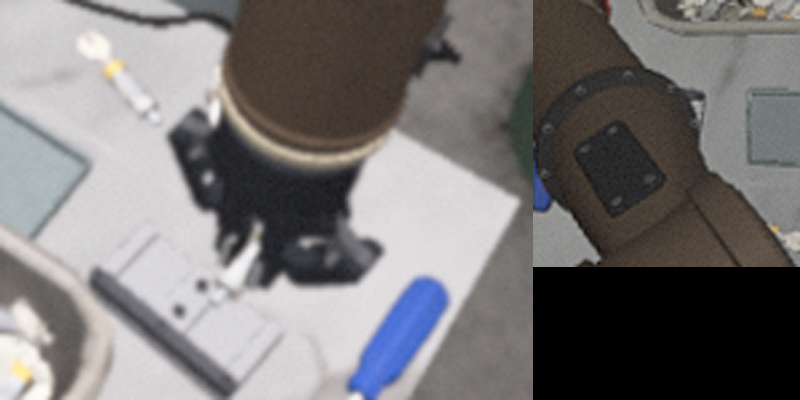

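The grip offset checks out (23.6 mm measured against about 22 expected). Lowering into the left channel.

Request:
{"op": "jog_arm", "data": {
  "moves": [
    {"dx":-0.01,"dy":0.01,"dz":0.25,"wx":0,"wy":0,"wz":-0.001,"gripper":-1},
    {"dx":-0.01,"dy":0.01,"dz":0.45,"wx":0,"wy":0,"wz":-0.001,"gripper":-1},
    {"dx":-0.01,"dy":0.01,"dz":0.525,"wx":0,"wy":0,"wz":-0.001,"gripper":-1},
    {"dx":-0.01,"dy":0.01,"dz":0.535,"wx":0,"wy":0,"wz":-0.001,"gripper":-1},
    {"dx":-0.01,"dy":0.01,"dz":0.535,"wx":0,"wy":0,"wz":-0.001,"gripper":-1},
    {"dx":-0.01,"dy":0.01,"dz":0.535,"wx":0,"wy":0,"wz":-0.001,"gripper":-1}
  ]
}}

```text
time: 5.95
ee_pos: [0.5262, 0.3107, 0.0198]
orientation: [0.059, 0.998, 0.0, 0.0]
force: [-0.8, -0.3, -0.2]
finger_gap: 0.0131
```

Run:
```python
from h import *
p,w,s=pose();print(p,w,s["force"],s["finger_gap"])
b=manip.read_camera("side")[240:330,340:460]
cv2.imwrite("pics/a4.png",cv2.resize(b,None,fx=5,fy=5,interpolation=2))
```

```text
[0.5262 0.3107 0.0198] 83.27561637609543 [-0.7978 -0.2852 -0.2242] 0.013082707348504223
```

View pics/a4.png

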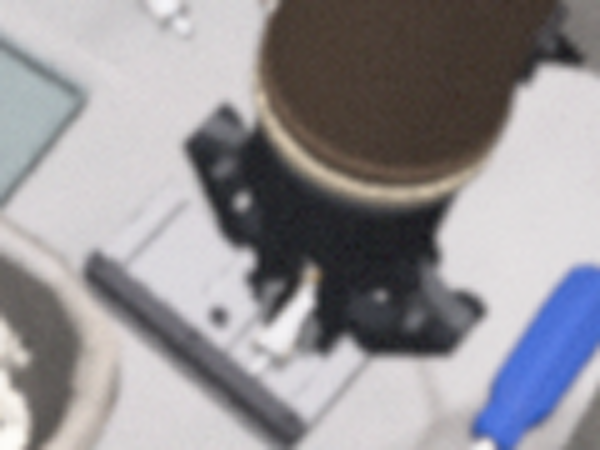

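The nose lies in the left channel, just short of the stop. Lowering the last millimetre, then releasing and rising.

Request:
{"op": "jog_arm", "data": {
  "moves": [
    {"dx":0,"dy":0,"dz":0.01,"wx":0,"wy":0,"wz":0,"gripper":-1},
    {"dx":0,"dy":0,"dz":0.01,"wx":0,"wy":0,"wz":0,"gripper":-0.35},
    {"dx":0,"dy":0,"dz":0.01,"wx":0,"wy":0,"wz":0,"gripper":-0.35},
    {"dx":0,"dy":0,"dz":0.01,"wx":0,"wy":0,"wz":0,"gripper":-0.35},
    {"dx":0,"dy":0,"dz":0.01,"wx":0,"wy":0,"wz":0,"gripper":-0.35},
    {"dx":0,"dy":0,"dz":-0.2,"wx":0,"wy":0,"wz":0,"gripper":-0.35},
    {"dx":0,"dy":0,"dz":-0.6,"wx":0,"wy":0,"wz":0,"gripper":-0.35},
    {"dx":0,"dy":0,"dz":-0.8,"wx":0,"wy":0,"wz":0,"gripper":0},
    {"dx":0,"dy":0,"dz":-0.8,"wx":0,"wy":0,"wz":0,"gripper":0},
    {"dx":0,"dy":0,"dz":-0.8,"wx":0,"wy":0,"wz":0,"gripper":0}
  ]
}}

```text
time: 7.0
ee_pos: [0.5261, 0.3105, 0.1156]
orientation: [0.058, 0.998, 0.0, 0.0]
force: [-0.7, -0.4, 0.4]
finger_gap: 0.043
```

Run:
```python
from h import *
p,w,s=pose();print(p,w,s["finger_gap"])
o=np.array([.409,.149]);n=np.radians(69);g=o+.017*np.array([np.cos(n),np.sin(n)]);print(g)
plan([(.465,.24,.13,35),(g[0],g[1],.08,-21),(g[0],g[1],.0075,-21)])
```

```text
[0.5261 0.3105 0.1156] 83.31286291395305 0.042974413508541906
[0.4151 0.1649]
(0.465, 0.24, 0.13, 35) d [ 0.437 -0.643 -0.12 ] wz 0.1342
(np.float64(0.4150922551422701), np.float64(0.1648708672504524), 0.08, -21) d [-0.274 -0.7    0.417] wz 0.1556
(np.float64(0.4150922551422701), np.float64(0.1648708672504524), 0.0075, -21) d [0.    0.    0.604] wz 0.0000
```

Request:
{"op": "jog_arm", "data": {
  "moves": [
    {"dx":0.437,"dy":-0.643,"dz":-0.12,"wx":0,"wy":0,"wz":0.134,"gripper":0},
    {"dx":0.437,"dy":-0.643,"dz":-0.12,"wx":0,"wy":0,"wz":0.134,"gripper":0},
    {"dx":0.437,"dy":-0.643,"dz":-0.12,"wx":0,"wy":0,"wz":0.134,"gripper":0},
    {"dx":0.437,"dy":-0.643,"dz":-0.12,"wx":0,"wy":0,"wz":0.134,"gripper":0},
    {"dx":0.437,"dy":-0.643,"dz":-0.12,"wx":0,"wy":0,"wz":0.134,"gripper":0},
    {"dx":0.437,"dy":-0.643,"dz":-0.12,"wx":0,"wy":0,"wz":0.134,"gripper":0},
    {"dx":0.437,"dy":-0.643,"dz":-0.12,"wx":0,"wy":0,"wz":0.134,"gripper":0}
  ]
}}

```text
time: 7.7
ee_pos: [0.4639, 0.2395, 0.1284]
orientation: [0.462, 0.887, -0.001, -0.0]
force: [-0.3, -0.1, -0.5]
finger_gap: 0.0428
```

Request:
{"op": "jog_arm", "data": {
  "moves": [
    {"dx":-0.274,"dy":-0.7,"dz":0.3,"wx":0,"wy":0,"wz":0.156,"gripper":0},
    {"dx":-0.274,"dy":-0.7,"dz":0.3,"wx":0,"wy":0,"wz":0.156,"gripper":0},
    {"dx":-0.274,"dy":-0.7,"dz":0.3,"wx":0,"wy":0,"wz":0.156,"gripper":0},
    {"dx":-0.274,"dy":-0.7,"dz":0.3,"wx":0,"wy":0,"wz":0.156,"gripper":0},
    {"dx":-0.274,"dy":-0.7,"dz":0.3,"wx":0,"wy":0,"wz":0.156,"gripper":0},
    {"dx":-0.274,"dy":-0.7,"dz":0.3,"wx":0,"wy":0,"wz":0.156,"gripper":0},
    {"dx":-0.274,"dy":-0.7,"dz":0.3,"wx":0,"wy":0,"wz":0.156,"gripper":0},
    {"dx":-0.274,"dy":-0.7,"dz":0.3,"wx":0,"wy":0,"wz":0.156,"gripper":0},
    {"dx":-0.274,"dy":-0.7,"dz":0.3,"wx":0,"wy":0,"wz":0.156,"gripper":0}
  ]
}}

```text
time: 8.6
ee_pos: [0.4146, 0.1646, 0.0932]
orientation: [0.823, 0.568, -0.001, 0.0]
force: [0.2, -0.1, 0.5]
finger_gap: 0.0428
```

Run:
```python
from h import *
plan([(.4151,.1649,.007,-21)]);print(pose()[:2])
b=manip.read_camera("side")[200:325,330:470]
cv2.imwrite("pics/a5.png",cv2.resize(b,None,fx=4.5,fy=4.5,interpolation=2))
```

```text
(0.4151, 0.1649, 0.007, -21) d [0.004 0.003 0.719] wz 0.0005
(array([0.4146, 0.1646, 0.0932]), np.float64(-20.82168885350781))
```

View pics/a5.png

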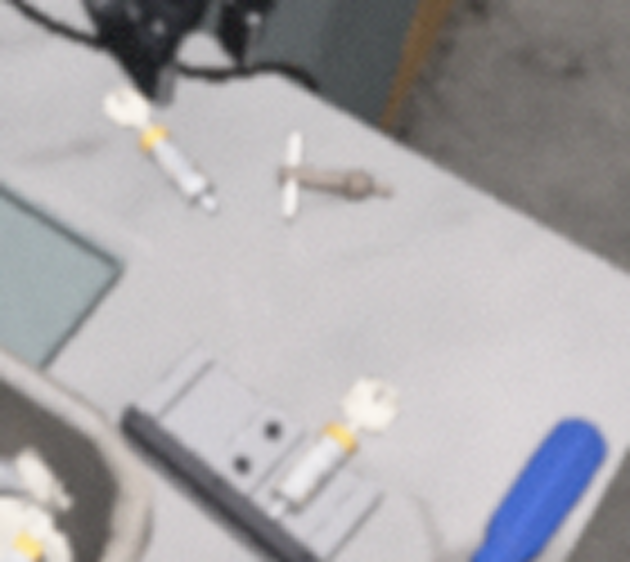

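The first core lies in the left channel with its nose close to the stop and its key out in front. The second core is untouched under the gripper, so I'm grasping it.

Request:
{"op": "jog_arm", "data": {
  "moves": [
    {"dx":0,"dy":0,"dz":0.4,"wx":0,"wy":0,"wz":0,"gripper":0},
    {"dx":0,"dy":0,"dz":0.72,"wx":0,"wy":0,"wz":0,"gripper":0},
    {"dx":0,"dy":0,"dz":0.72,"wx":0,"wy":0,"wz":0,"gripper":0},
    {"dx":0,"dy":0,"dz":0.72,"wx":0,"wy":0,"wz":0,"gripper":0},
    {"dx":0,"dy":0,"dz":0.72,"wx":0,"wy":0,"wz":0,"gripper":-1},
    {"dx":0,"dy":0,"dz":0.72,"wx":0,"wy":0,"wz":0,"gripper":-1},
    {"dx":0,"dy":0,"dz":0.72,"wx":0,"wy":0,"wz":0,"gripper":-1},
    {"dx":0,"dy":0,"dz":0.72,"wx":0,"wy":0,"wz":0,"gripper":-1},
    {"dx":0,"dy":0,"dz":0.72,"wx":0,"wy":0,"wz":0,"gripper":-1},
    {"dx":0,"dy":0,"dz":0.72,"wx":0,"wy":0,"wz":0,"gripper":-1}
  ]
}}

```text
time: 9.65
ee_pos: [0.416, 0.1654, 0.009]
orientation: [0.824, 0.566, 0.002, -0.0]
force: [-1.6, -0.3, 8.0]
finger_gap: 0.0123
```

Request:
{"op": "jog_arm", "data": {
  "moves": [
    {"dx":0,"dy":0,"dz":-0.2,"wx":0,"wy":0,"wz":0,"gripper":-1},
    {"dx":0,"dy":0,"dz":-0.6,"wx":0,"wy":0,"wz":0,"gripper":-1},
    {"dx":0,"dy":0,"dz":-0.6,"wx":0,"wy":0,"wz":0,"gripper":-1},
    {"dx":0,"dy":0,"dz":-0.6,"wx":0,"wy":0,"wz":0,"gripper":-1}
  ]
}}

```text
time: 10.05
ee_pos: [0.416, 0.1657, 0.0812]
orientation: [0.824, 0.566, 0.002, -0.0]
force: [-0.3, -0.2, -1.1]
finger_gap: 0.0124
```

Run:
```python
from h import *
p,w,s=pose();print(p,w,s["finger_gap"],s["force"])
b=manip.read_camera("side");S=blob(b,(335,200,395,255),orange)
print("collar",S[1],S[2],onz("side",S[2],p[2]-.007+.008),np.linalg.norm(onz("side",S[2],p[2]+.001)[:2]-p[:2]))
S=blob(b,(385,285,415,305),orange);print("collar1",S[1],S[2],onz("side",S[2],.02))
T=blob(manip.read_camera("top"),(205,170,240,200),orange);print("collar1 top",T[1],T[2],onz("top",T[2],.02))
plan([(.46,.21,.085,20),(.5188,.2549,.085,83.2),(.5188,.2549,.0185,83.2)])
```

```text
[0.416  0.1657 0.0812] -21.037086497579512 0.012396608971613076 [-0.2646 -0.1631 -1.1402]Traceback (most recent call last):
  File "<stdin>", line 3, in <module>
  File "h.py", line 15, in blob
    n,l,st,ce=cv2.connectedComponentsWithStats(m);i=1+np.argmax(st[1:,4]);m=(l==i).astype(np.uint8)
                                                      ~~~~~~~~~^^^^^^^^^^
    return _wrapfunc(a, 'argmax', axis=axis, out=out, **kwds)
    return bound(*args, **kwds)
ValueError: attempt to get argmax of an empty sequence
```

```bash
cat >> h.py <<'E'
def yel(r):
    h,s,v=hsv(r);return (s>70)&(h>10)&(h<32)&(v>120)
E
python3 - <<'E'
from h import *
p,w,s=pose()
b=manip.read_camera("side");t=manip.read_camera("top")
for n,im,bx,z in(("side",b,(335,170,400,245),.082),("side",b,(385,285,425,310),.02),("top",t,(205,165,240,205),.02)):
    m=yel(im[bx[1]:bx[3],bx[0]:bx[2]])
    if m.sum(): S=blob(im,bx,yel);print(n,bx,S[1],S[2],onz(n,S[2],z),np.linalg.norm(onz(n,S[2],z)[:2]-p[:2]))
plan([(.46,.21,.085,20),(.5188,.2549,.085,83.2),(.5188,.2549,.02,83.2)])
E
```

```text
side (385, 285, 425, 310) 21 [405.4286 296.3333] [0.5013 0.3132 0.02  ] 0.17120089790955603
top (205, 165, 240, 205) 10 [223.  182.5] [0.5062 0.3125 0.02  ] 0.17308433270500834
(0.46, 0.21, 0.085, 20) d [ 0.489  0.219 -0.05 ] wz -0.1141
(0.5188, 0.2549, 0.085, 83.2) d [0.184 0.588 0.   ] wz -0.1756
(0.5188, 0.2549, 0.02, 83.2) d [0.    0.    0.542] wz -0.0000
```

Core 1's collar puts its origin at about (.509,.312), as planned. Core 2's collar is hidden by the gripper. Carrying core 2.

Request:
{"op": "jog_arm", "data": {
  "moves": [
    {"dx":0.489,"dy":0.219,"dz":-0.05,"wx":0,"wy":0,"wz":-0.114,"gripper":-1},
    {"dx":0.489,"dy":0.219,"dz":-0.05,"wx":0,"wy":0,"wz":-0.114,"gripper":-1},
    {"dx":0.489,"dy":0.219,"dz":-0.05,"wx":0,"wy":0,"wz":-0.114,"gripper":-1},
    {"dx":0.489,"dy":0.219,"dz":-0.05,"wx":0,"wy":0,"wz":-0.114,"gripper":-1},
    {"dx":0.489,"dy":0.219,"dz":-0.05,"wx":0,"wy":0,"wz":-0.114,"gripper":-1},
    {"dx":0.489,"dy":0.219,"dz":-0.05,"wx":0,"wy":0,"wz":-0.114,"gripper":-1},
    {"dx":0.489,"dy":0.219,"dz":-0.05,"wx":0,"wy":0,"wz":-0.114,"gripper":-1}
  ]
}}

```text
time: 10.9
ee_pos: [0.4602, 0.2096, 0.0845]
orientation: [0.575, 0.818, -0.001, -0.0]
force: [0.1, 0.6, -0.8]
finger_gap: 0.0124
```

Request:
{"op": "jog_arm", "data": {
  "moves": [
    {"dx":0.184,"dy":0.588,"dz":0,"wx":0,"wy":0,"wz":-0.176,"gripper":-1},
    {"dx":0.184,"dy":0.588,"dz":0,"wx":0,"wy":0,"wz":-0.176,"gripper":-1},
    {"dx":0.184,"dy":0.588,"dz":0,"wx":0,"wy":0,"wz":-0.176,"gripper":-1},
    {"dx":0.184,"dy":0.588,"dz":0,"wx":0,"wy":0,"wz":-0.176,"gripper":-1},
    {"dx":0.184,"dy":0.588,"dz":0,"wx":0,"wy":0,"wz":-0.176,"gripper":-1},
    {"dx":0.184,"dy":0.588,"dz":0,"wx":0,"wy":0,"wz":-0.176,"gripper":-1},
    {"dx":0.184,"dy":0.588,"dz":0,"wx":0,"wy":0,"wz":-0.176,"gripper":-1},
    {"dx":0.184,"dy":0.588,"dz":0,"wx":0,"wy":0,"wz":-0.176,"gripper":-1},
    {"dx":0.184,"dy":0.588,"dz":0,"wx":0,"wy":0,"wz":-0.176,"gripper":-1},
    {"dx":0.184,"dy":0.588,"dz":0,"wx":0,"wy":0,"wz":-0.176,"gripper":-1}
  ]
}}

```text
time: 11.9
ee_pos: [0.5192, 0.2547, 0.0849]
orientation: [0.06, 0.998, -0.0, -0.0]
force: [-0.2, -0.2, -0.6]
finger_gap: 0.0126
```

Run:
```python
from h import *
p,w,s=pose();print(p,w,s["qpos"],s["finger_gap"],s["force"])
plan([(.5188,.2549,.02,83.2)])
b=manip.read_camera("side")[210:330,320:460]
cv2.imwrite("pics/a6.png",cv2.resize(b,None,fx=4.5,fy=4.5,interpolation=2))
```

```text
[0.5192 0.2547 0.0849] 83.10382025071489 [-0.4522  0.5252 -0.1349  1.8381  0.0954  0.7852  0.8138] 0.01264041111329696 [-0.2387 -0.1814 -0.5741]
(0.5188, 0.2549, 0.02, 83.2) d [0.003 0.001 0.541] wz -0.0003
```

View pics/a6.png

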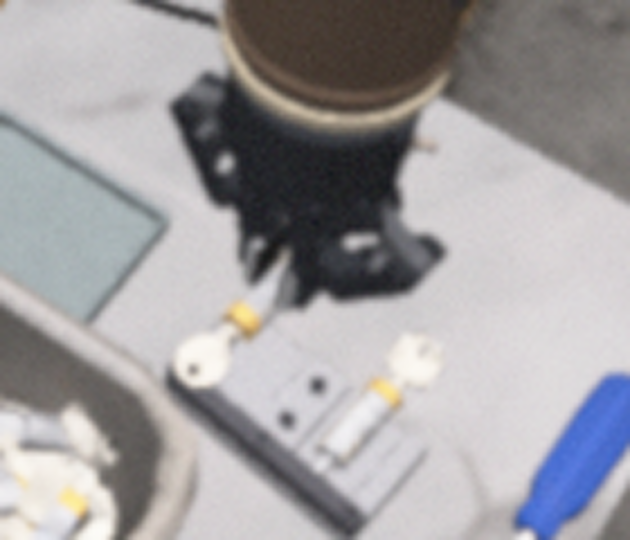

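Core 2 is the wrong way round: its bow points at the stop, because I chose the wrong half-turn. Turning it by 180° (joint 7 has room) before lowering.

Request:
{"op": "jog_arm", "data": {
  "moves": [
    {"dx":0.2,"dy":0,"dz":-0.1,"wx":0,"wy":0,"wz":0.21,"gripper":-1},
    {"dx":0.2,"dy":0,"dz":-0.1,"wx":0,"wy":0,"wz":0.21,"gripper":-1},
    {"dx":0.2,"dy":0,"dz":-0.1,"wx":0,"wy":0,"wz":0.21,"gripper":-1},
    {"dx":0.2,"dy":0,"dz":-0.1,"wx":0,"wy":0,"wz":0.21,"gripper":-1},
    {"dx":0.2,"dy":0,"dz":-0.1,"wx":0,"wy":0,"wz":0.21,"gripper":-1},
    {"dx":0.2,"dy":0,"dz":-0.1,"wx":0,"wy":0,"wz":0.21,"gripper":-1},
    {"dx":0.2,"dy":0,"dz":-0.1,"wx":0,"wy":0,"wz":0.21,"gripper":-1},
    {"dx":0.2,"dy":0,"dz":-0.1,"wx":0,"wy":0,"wz":0.21,"gripper":-1},
    {"dx":0.2,"dy":0,"dz":-0.1,"wx":0,"wy":0,"wz":0.21,"gripper":-1},
    {"dx":0.2,"dy":0,"dz":-0.1,"wx":0,"wy":0,"wz":0.21,"gripper":-1}
  ]
}}

```text
time: 12.95
ee_pos: [0.4954, 0.258, 0.0972]
orientation: [0.659, 0.752, -0.0, 0.0]
force: [-1.0, 0.6, -0.2]
finger_gap: 0.0124
```

Request:
{"op": "jog_arm", "data": {
  "moves": [
    {"dx":0,"dy":0,"dz":0,"wx":0,"wy":0,"wz":0.21,"gripper":-1},
    {"dx":0,"dy":0,"dz":0,"wx":0,"wy":0,"wz":0.21,"gripper":-1},
    {"dx":0,"dy":0,"dz":0,"wx":0,"wy":0,"wz":0.21,"gripper":-1},
    {"dx":0,"dy":0,"dz":0,"wx":0,"wy":0,"wz":0.21,"gripper":-1},
    {"dx":0,"dy":0,"dz":0,"wx":0,"wy":0,"wz":0.21,"gripper":-1},
    {"dx":0,"dy":0,"dz":0,"wx":0,"wy":0,"wz":0.21,"gripper":-1},
    {"dx":0,"dy":0,"dz":0,"wx":0,"wy":0,"wz":0.21,"gripper":-1},
    {"dx":0,"dy":0,"dz":0,"wx":0,"wy":0,"wz":0.21,"gripper":-1},
    {"dx":0,"dy":0,"dz":0,"wx":0,"wy":0,"wz":0.21,"gripper":-1},
    {"dx":0,"dy":0,"dz":0,"wx":0,"wy":0,"wz":0.21,"gripper":-1}
  ]
}}

```text
time: 13.95
ee_pos: [0.4954, 0.2579, 0.0971]
orientation: [0.981, 0.192, -0.0, 0.0]
force: [-0.2, 0.5, -1.3]
finger_gap: 0.0128
```

Run:
```python
from h import *
p,w,s=pose();print(p,w,s["qpos"],s["finger_gap"],s["force"])
plan([(.5188,.2549,.085,-96.8)])
```

```text
[0.4954 0.2579 0.0971] -67.8316131767567 [-0.9818  0.525   0.5736  1.9212 -0.386   0.8061 -1.3816] 0.012822917001505233 [-0.1799  0.5394 -1.2505]
(0.5188, 0.2549, 0.085, -96.8) d [0.171 0.097 0.101] wz 0.0805
```

Request:
{"op": "jog_arm", "data": {
  "moves": [
    {"dx":0.171,"dy":0.097,"dz":0.1,"wx":0,"wy":0,"wz":0.08,"gripper":-1},
    {"dx":0.171,"dy":0.097,"dz":0.1,"wx":0,"wy":0,"wz":0.08,"gripper":-1},
    {"dx":0.171,"dy":0.097,"dz":0.1,"wx":0,"wy":0,"wz":0.08,"gripper":-1},
    {"dx":0.171,"dy":0.097,"dz":0.1,"wx":0,"wy":0,"wz":0.08,"gripper":-1},
    {"dx":0.171,"dy":0.097,"dz":0.1,"wx":0,"wy":0,"wz":0.08,"gripper":-1},
    {"dx":0.171,"dy":0.097,"dz":0.1,"wx":0,"wy":0,"wz":0.08,"gripper":-1}
  ]
}}

```text
time: 14.55
ee_pos: [0.5189, 0.2547, 0.0852]
orientation: [0.998, -0.056, -0.0, 0.0]
force: [0.1, -0.4, -0.9]
finger_gap: 0.0127
```

Run:
```python
from h import *
p,w,s=pose();print(p,w,s["qpos"],s["finger_gap"],s["force"])
plan([(.5188,.2549,.02,-96.8)])
b=manip.read_camera("side")[210:330,320:460]
cv2.imwrite("pics/a7.png",cv2.resize(b,None,fx=4.5,fy=4.5,interpolation=2))
```

```text
[0.5189 0.2547 0.0852] -96.39530005176815 [-1.0224  0.6023  0.6968  1.8885 -0.5119  0.8366 -1.741 ] 0.012655865498146417 [ 0.0527 -0.3975 -0.9355]
(0.5188, 0.2549, 0.02, -96.8) d [-0.001 -0.002  0.543] wz 0.0011
```

View pics/a7.png

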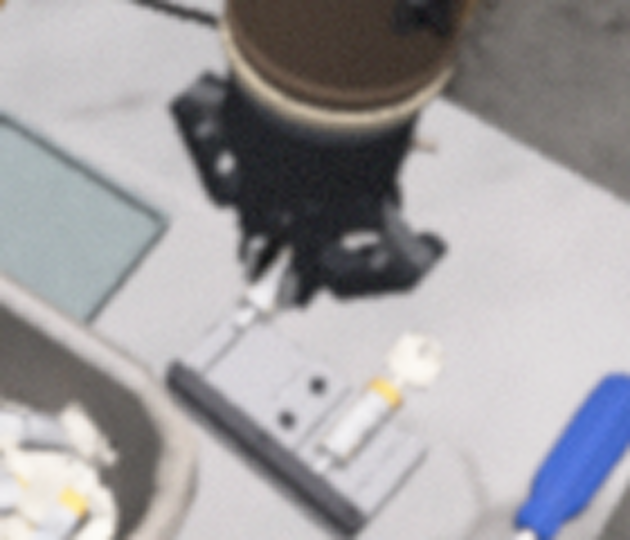

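The nose now points at the stop. Lowering and releasing.

Request:
{"op": "jog_arm", "data": {
  "moves": [
    {"dx":0,"dy":0,"dz":0.25,"wx":0,"wy":0,"wz":0.001,"gripper":-1},
    {"dx":0,"dy":0,"dz":0.45,"wx":0,"wy":0,"wz":0.001,"gripper":-1},
    {"dx":0,"dy":0,"dz":0.53,"wx":0,"wy":0,"wz":0.001,"gripper":-1},
    {"dx":0,"dy":0,"dz":0.545,"wx":0,"wy":0,"wz":0.001,"gripper":-1},
    {"dx":0,"dy":0,"dz":0.545,"wx":0,"wy":0,"wz":0.001,"gripper":-1},
    {"dx":0,"dy":0,"dz":0.545,"wx":0,"wy":0,"wz":0.001,"gripper":-1}
  ]
}}

```text
time: 15.2
ee_pos: [0.5196, 0.2548, 0.0207]
orientation: [0.998, -0.061, 0.001, -0.0]
force: [-0.7, -0.0, -0.6]
finger_gap: 0.0127
```

Request:
{"op": "jog_arm", "data": {
  "moves": [
    {"dx":0,"dy":0,"dz":0,"wx":0,"wy":0,"wz":0,"gripper":-0.35},
    {"dx":0,"dy":0,"dz":0,"wx":0,"wy":0,"wz":0,"gripper":-0.35},
    {"dx":0,"dy":0,"dz":0,"wx":0,"wy":0,"wz":0,"gripper":-0.35},
    {"dx":0,"dy":0,"dz":0,"wx":0,"wy":0,"wz":0,"gripper":-0.35},
    {"dx":0,"dy":0,"dz":-0.2,"wx":0,"wy":0,"wz":0,"gripper":-0.35},
    {"dx":0,"dy":0,"dz":-0.6,"wx":0,"wy":0,"wz":0,"gripper":-0.35},
    {"dx":0,"dy":0,"dz":-1,"wx":0,"wy":0,"wz":0,"gripper":0.4},
    {"dx":0,"dy":0,"dz":-1,"wx":0,"wy":0,"wz":0,"gripper":0.4},
    {"dx":0,"dy":0,"dz":-1,"wx":0,"wy":0,"wz":0,"gripper":0.4},
    {"dx":0,"dy":0,"dz":-1,"wx":0,"wy":0,"wz":0,"gripper":0.4}
  ]
}}

```text
time: 16.2
ee_pos: [0.5182, 0.2547, 0.1391]
orientation: [0.998, -0.061, -0.001, 0.0]
force: [-0.0, -0.8, -0.2]
finger_gap: 0.0596
```

Run:
```python
from h import *
p,w,s=pose();print(p,w,s["qpos"],s["finger_gap"],s["force"])
plan([(.46,.17,.135,-85),(.435,.07,.13,-85),(.419,-.0025,.11,-85),(.419,-.0025,.03,-85)])
```

```text
[0.5182 0.2547 0.1391] -97.01889628643278 [-1.069   0.5375  0.7593  1.844  -0.4512  0.942  -1.8001] 0.05956078979465528 [-0.0165 -0.7886 -0.1903]
(0.46, 0.17, 0.135, -85) d [-0.395  0.759  0.034] wz -0.0334
(0.435, 0.07, 0.13, -85) d [-0.28   0.812  0.042] wz 0.0000
(0.419, -0.0025, 0.11, -85) d [-0.185  0.59   0.167] wz 0.0000
(0.419, -0.0025, 0.03, -85) d [0.    0.    0.667] wz 0.0000
```

Request:
{"op": "jog_arm", "data": {
  "moves": [
    {"dx":-0.395,"dy":0.76,"dz":0.03,"wx":0,"wy":0,"wz":-0.033,"gripper":0.4},
    {"dx":-0.395,"dy":0.76,"dz":0.03,"wx":0,"wy":0,"wz":-0.033,"gripper":0.4},
    {"dx":-0.395,"dy":0.76,"dz":0.03,"wx":0,"wy":0,"wz":-0.033,"gripper":0.4},
    {"dx":-0.395,"dy":0.76,"dz":0.03,"wx":0,"wy":0,"wz":-0.033,"gripper":0.4}
  ]
}}

```text
time: 16.6
ee_pos: [0.4593, 0.1687, 0.1354]
orientation: [0.999, 0.041, -0.001, 0.0]
force: [-0.4, 0.7, 1.5]
finger_gap: 0.0596
```

Request:
{"op": "jog_arm", "data": {
  "moves": [
    {"dx":-0.28,"dy":0.81,"dz":0.04,"wx":0,"wy":0,"wz":0,"gripper":0.4},
    {"dx":-0.28,"dy":0.81,"dz":0.04,"wx":0,"wy":0,"wz":0,"gripper":0.4},
    {"dx":-0.28,"dy":0.81,"dz":0.04,"wx":0,"wy":0,"wz":0,"gripper":0.4},
    {"dx":-0.28,"dy":0.81,"dz":0.04,"wx":0,"wy":0,"wz":0,"gripper":0.4},
    {"dx":-0.28,"dy":0.81,"dz":0.04,"wx":0,"wy":0,"wz":0,"gripper":0.4}
  ]
}}

```text
time: 17.1
ee_pos: [0.4364, 0.0717, 0.1313]
orientation: [0.999, 0.043, 0.0, 0.0]
force: [-1.0, 0.1, 0.6]
finger_gap: 0.0599
```

Run:
```python
from h import *
p,w,s=pose();print(p,w,s["finger_gap"])
plan([(.42,-.0027,.11,-85),(.42,-.0027,.03,-85)])
b=manip.read_camera("side")
cv2.imwrite("pics/a8.png",cv2.resize(b[200:330,300:460],None,fx=4,fy=4,interpolation=2))
t=manip.read_camera("top")
for n,im,bx,z in(("side",b,(365,265,395,295),.02),("top",t,(222,165,255,205),.02)):
    m=yel(im[bx[1]:bx[3],bx[0]:bx[2]])
    if m.sum(): S=blob(im,bx,yel);print(n,bx,S[1],S[2],onz(n,S[2],z))
```

```text
[0.4364 0.0717 0.1313] -85.0883558033165 0.05986682525840837
(0.42, -0.0027, 0.11, -85) d [-0.189  0.606  0.178] wz -0.0002
(0.42, -0.0027, 0.03, -85) d [0.    0.    0.667] wz 0.0000
side (365, 265, 395, 295) 18 [385.6111 280.1111] [0.4943 0.2592 0.02  ]
top (222, 165, 255, 205) 11 [241.9091 185.3636] [0.4979 0.2559 0.02  ]
```

View pics/a8.png

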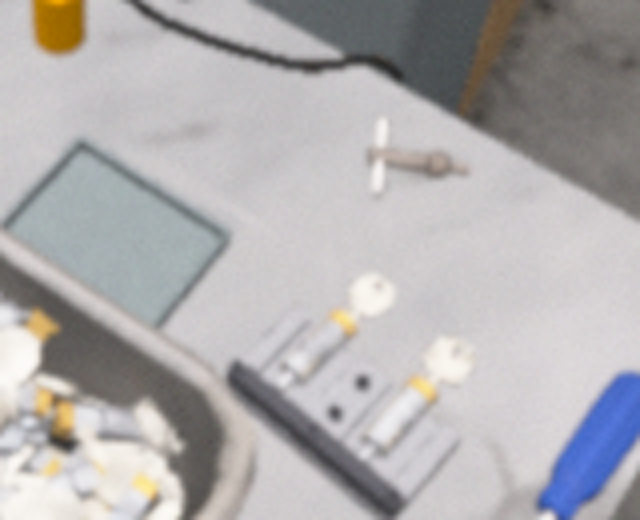

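Both cores lie in their channels, noses at the stop and bows out in front; the collars put both origins within about 2 mm of plan. That's 12 pictures used. Now sleeve 1.

Request:
{"op": "jog_arm", "data": {
  "moves": [
    {"dx":-0.189,"dy":0.606,"dz":0.12,"wx":0,"wy":0,"wz":0,"gripper":0.4},
    {"dx":-0.189,"dy":0.606,"dz":0.12,"wx":0,"wy":0,"wz":0,"gripper":0.4},
    {"dx":-0.189,"dy":0.606,"dz":0.18,"wx":0,"wy":0,"wz":0,"gripper":0.4},
    {"dx":-0.189,"dy":0.606,"dz":0.18,"wx":0,"wy":0,"wz":0,"gripper":0.4},
    {"dx":-0.189,"dy":0.606,"dz":0.45,"wx":0,"wy":0,"wz":0,"gripper":0.4},
    {"dx":-0.189,"dy":0.606,"dz":0.84,"wx":0,"wy":0,"wz":0,"gripper":0.4},
    {"dx":-0.189,"dy":0.606,"dz":0.84,"wx":0,"wy":0,"wz":0,"gripper":0.4},
    {"dx":-0.189,"dy":0.606,"dz":0.84,"wx":0,"wy":0,"wz":0,"gripper":0.4}
  ]
}}

```text
time: 18.0
ee_pos: [0.4188, -0.0036, 0.0308]
orientation: [0.999, 0.043, -0.001, 0.0]
force: [0.0, -0.4, 0.1]
finger_gap: 0.0599
```

Request:
{"op": "jog_arm", "data": {
  "moves": [
    {"dx":0,"dy":0,"dz":0,"wx":0,"wy":0,"wz":0,"gripper":-1},
    {"dx":0,"dy":0,"dz":0,"wx":0,"wy":0,"wz":0,"gripper":-1},
    {"dx":0,"dy":0,"dz":0,"wx":0,"wy":0,"wz":0,"gripper":-1},
    {"dx":0,"dy":0,"dz":0,"wx":0,"wy":0,"wz":0,"gripper":-1},
    {"dx":0,"dy":0,"dz":0,"wx":0,"wy":0,"wz":0,"gripper":-1},
    {"dx":0,"dy":0,"dz":-0.2,"wx":0,"wy":0,"wz":0,"gripper":-1},
    {"dx":0,"dy":0,"dz":-0.65,"wx":0,"wy":0,"wz":0,"gripper":-1},
    {"dx":0,"dy":0,"dz":-0.65,"wx":0,"wy":0,"wz":0,"gripper":-1},
    {"dx":0,"dy":0,"dz":-0.65,"wx":0,"wy":0,"wz":0,"gripper":-1}
  ]
}}

```text
time: 18.9
ee_pos: [0.4203, -0.0032, 0.1105]
orientation: [0.999, 0.043, 0.002, -0.001]
force: [-0.3, 0.7, -2.2]
finger_gap: 0.0327
```

Run:
```python
from h import *
p,w,s=pose();print(p,w,s["finger_gap"],s["force"])
b=manip.read_camera("side");bx=(285,150,345,215)
S=blob(b,bx,orange);print(S[1],S[2],S[4].min(0),S[4].max(0),onz("side",S[2],p[2]+.004))
plan([(.45,-.0227,.112,-87),(.5265,-.0227,.112,-87),(.5265,-.0227,.042,-87)])
```

```text
[ 0.4203 -0.0032  0.1105] -85.07913708692875 0.03274291525309573 [-0.3378  0.6932 -2.2293]
278 [311.5647 180.1655] [305. 167.] [320. 193.] [ 0.4258 -0.0027  0.1145]
(0.45, -0.0227, 0.112, -87) d [ 0.241  0.183 -0.022] wz 0.0053
(0.5265, -0.0227, 0.112, -87) d [0.637 0.033 0.   ] wz 0.0000
(0.5265, -0.0227, 0.042, -87) d [0.    0.    0.583] wz 0.0000
```

Request:
{"op": "jog_arm", "data": {
  "moves": [
    {"dx":0.875,"dy":0.23,"dz":-0.02,"wx":0,"wy":0,"wz":0.005,"gripper":-1},
    {"dx":0.875,"dy":0.23,"dz":-0.02,"wx":0,"wy":0,"wz":0.005,"gripper":-1},
    {"dx":0.875,"dy":0.23,"dz":-0.02,"wx":0,"wy":0,"wz":0.005,"gripper":-1},
    {"dx":0.875,"dy":0.23,"dz":-0.02,"wx":0,"wy":0,"wz":0.005,"gripper":-1},
    {"dx":0.875,"dy":0.23,"dz":-0.02,"wx":0,"wy":0,"wz":0.005,"gripper":-1}
  ]
}}

```text
time: 19.45
ee_pos: [0.5241, -0.023, 0.1098]
orientation: [1.0, 0.026, -0.002, -0.0]
force: [-0.5, -0.4, -1.3]
finger_gap: 0.0329
```

Run:
```python
from h import *
p,w,s=pose();print(p,w,s["force"])
plan([(.5265,-.0227,.112,-87),(.5265,-.0227,.075,-87),(.5265,-.0227,.0425,-87)])
b=manip.read_camera("side")
cv2.imwrite("pics/a9.png",cv2.resize(b[170:260,230:330],None,fx=5,fy=5,interpolation=2))
```

```text
[ 0.5241 -0.023   0.1098] -87.00755650449074 [-0.4996 -0.4212 -1.3361]
(0.5265, -0.0227, 0.112, -87) d [ 0.02  -0.001 -0.018] wz -0.0000
(0.5265, -0.0227, 0.075, -87) d [0.    0.    0.308] wz 0.0000
(0.5265, -0.0227, 0.0425, -87) d [0.    0.    0.271] wz 0.0000
```

View pics/a9.png

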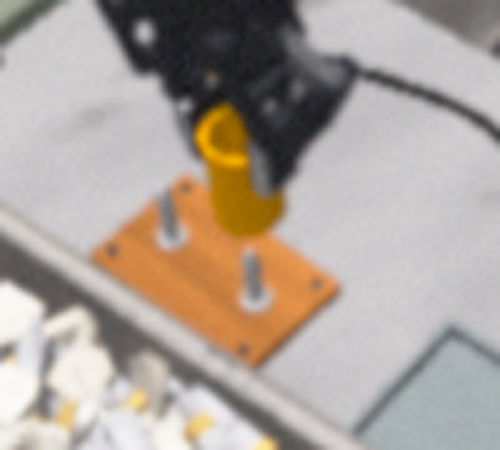

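The sleeve hangs upright above the left pin. Checking the plumb line from its bottom edge before lowering.

Run:
```python
from h import *
S=blob(manip.read_camera("side"),(262,185,292,222),orange);c=S[4]
print(c.min(0),c.max(0))
print("bottom front edge pt",onz("side",(279.7,217.2),.079)); print("pin tip",onz("side",(280.0,220),.05),"pin base",onz("side",(280.7,229.5),.012))
d=C["side"]["extrinsics"][:2,3]-[.524,-.023];print("toward cam",d/np.linalg.norm(d)*.017)
```

```text
[262. 190.] [289. 221.]
bottom front edge pt [ 0.5367 -0.0099  0.079 ]
pin tip [ 0.528  -0.0205  0.05  ] pin base [ 0.5301 -0.0212  0.012 ]
toward cam [0.0112 0.0128]
```

Request:
{"op": "jog_arm", "data": {
  "moves": [
    {"dx":0.025,"dy":-0.008,"dz":0,"wx":0,"wy":0,"wz":0,"gripper":-1},
    {"dx":0.025,"dy":-0.008,"dz":0.1,"wx":0,"wy":0,"wz":0,"gripper":-1},
    {"dx":0.025,"dy":-0.008,"dz":0.25,"wx":0,"wy":0,"wz":0,"gripper":-1},
    {"dx":0.025,"dy":-0.008,"dz":0.4,"wx":0,"wy":0,"wz":0,"gripper":-1},
    {"dx":0.025,"dy":-0.008,"dz":0.55,"wx":0,"wy":0,"wz":0,"gripper":-1},
    {"dx":0.025,"dy":-0.008,"dz":0.56,"wx":0,"wy":0,"wz":0,"gripper":-1},
    {"dx":0.025,"dy":-0.008,"dz":0.56,"wx":0,"wy":0,"wz":0,"gripper":-1}
  ]
}}

```text
time: 20.25
ee_pos: [0.5282, -0.0216, 0.0431]
orientation: [1.0, 0.027, -0.001, 0.0]
force: [0.5, -0.7, -1.3]
finger_gap: 0.0325
```

Free of contact, with the pin inside the bore and about 2 mm above the board. Lowering the rest, releasing, rising.

Request:
{"op": "jog_arm", "data": {
  "moves": [
    {"dx":0,"dy":0,"dz":0.015,"wx":0,"wy":0,"wz":0,"gripper":-1},
    {"dx":0,"dy":0,"dz":0.015,"wx":0,"wy":0,"wz":0,"gripper":-1},
    {"dx":0,"dy":0,"dz":0.015,"wx":0,"wy":0,"wz":0,"gripper":0.05},
    {"dx":0,"dy":0,"dz":0.015,"wx":0,"wy":0,"wz":0,"gripper":0.05},
    {"dx":0,"dy":0,"dz":0.015,"wx":0,"wy":0,"wz":0,"gripper":0.05},
    {"dx":0,"dy":0,"dz":0.015,"wx":0,"wy":0,"wz":0,"gripper":0.05},
    {"dx":0,"dy":0,"dz":-0.2,"wx":0,"wy":0,"wz":0,"gripper":0.05},
    {"dx":0,"dy":0,"dz":-0.6,"wx":0,"wy":0,"wz":0,"gripper":0.05},
    {"dx":0,"dy":0,"dz":-0.7,"wx":0,"wy":0,"wz":0,"gripper":0.4},
    {"dx":0,"dy":0,"dz":-0.7,"wx":0,"wy":0,"wz":0,"gripper":0.4}
  ]
}}

```text
time: 21.25
ee_pos: [0.5304, -0.0216, 0.1298]
orientation: [1.0, 0.027, 0.002, -0.0]
force: [-0.3, 0.6, -1.1]
finger_gap: 0.0599
```

Run:
```python
from h import *
p,w,s=pose();print(p,w,s["finger_gap"],s["force"])
b=manip.read_camera("side")
S=blob(b,(262,195,300,245),orange);print("all",S[1],S[2])
plan([(.46,-.09,.13,-87),(.437,-.1372,.11,-87),(.437,-.1372,.03,-87)])
```

```text
[ 0.5304 -0.0216  0.1298] -86.94204847015806 0.059890972117500274 [-0.3067  0.5868 -1.0544]
all 753 [277.0305 224.6614]
(0.46, -0.09, 0.13, -87) d [-0.608  0.541 -0.014] wz 0.0002
(0.437, -0.1372, 0.11, -87) d [-0.212  0.383  0.167] wz 0.0000
(0.437, -0.1372, 0.03, -87) d [0.    0.    0.667] wz 0.0000
```

Request:
{"op": "jog_arm", "data": {
  "moves": [
    {"dx":-0.608,"dy":0.541,"dz":0,"wx":0,"wy":0,"wz":0,"gripper":0.4},
    {"dx":-0.608,"dy":0.541,"dz":0,"wx":0,"wy":0,"wz":0,"gripper":0.4},
    {"dx":-0.608,"dy":0.541,"dz":0,"wx":0,"wy":0,"wz":0,"gripper":0.4},
    {"dx":-0.82,"dy":0.92,"dz":0.15,"wx":0,"wy":0,"wz":0,"gripper":0.4},
    {"dx":-0.82,"dy":0.92,"dz":0.15,"wx":0,"wy":0,"wz":0,"gripper":0.4},
    {"dx":-0.82,"dy":0.92,"dz":0.15,"wx":0,"wy":0,"wz":0,"gripper":0.4},
    {"dx":-0.82,"dy":0.92,"dz":0.15,"wx":0,"wy":0,"wz":0,"gripper":0.4}
  ]
}}

```text
time: 22.0
ee_pos: [0.4366, -0.1365, 0.1093]
orientation: [1.0, 0.027, -0.001, -0.0]
force: [0.5, -0.3, 0.9]
finger_gap: 0.0596
```

Run:
```python
from h import *
p,w,s=pose();print(p,w,s["finger_gap"],s["force"])
plan([(.4365,-.1372,.03,-87)])
b=manip.read_camera("side")
cv2.imwrite("pics/a10.png",cv2.resize(b[160:260,230:330],None,fx=5,fy=5,interpolation=2))
```

```text
[ 0.4366 -0.1365  0.1093] -86.95278133088344 0.05959460596764172 [ 0.5495 -0.2636  0.88  ]
(0.4365, -0.1372, 0.03, -87) d [-0.001  0.006  0.661] wz 0.0001
```

View pics/a10.png

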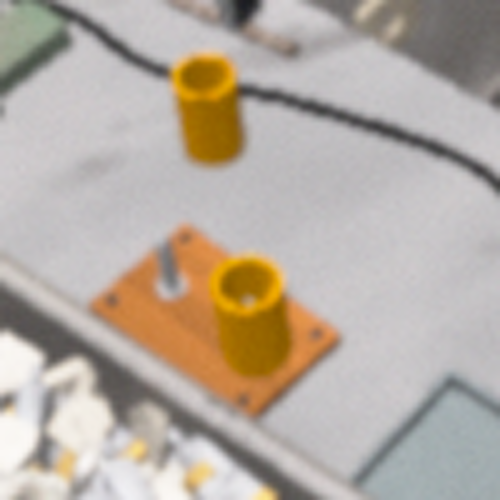

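Sleeve 1 stands on the board with the pin visible in its bore, and sleeve 2 is still standing. That's 14 pictures used. Grasping sleeve 2 and lifting it.

Request:
{"op": "jog_arm", "data": {
  "moves": [
    {"dx":0,"dy":0.005,"dz":0.35,"wx":0,"wy":0,"wz":0,"gripper":0.4},
    {"dx":0,"dy":0.005,"dz":0.66,"wx":0,"wy":0,"wz":0,"gripper":0.4},
    {"dx":0,"dy":0.005,"dz":0.66,"wx":0,"wy":0,"wz":0,"gripper":0.4},
    {"dx":0,"dy":0.005,"dz":0.66,"wx":0,"wy":0,"wz":0,"gripper":0.4}
  ]
}}

```text
time: 22.45
ee_pos: [0.4365, -0.1373, 0.0309]
orientation: [1.0, 0.027, -0.001, -0.0]
force: [0.8, -0.3, -0.3]
finger_gap: 0.0599
```

Request:
{"op": "jog_arm", "data": {
  "moves": [
    {"dx":0,"dy":0,"dz":0,"wx":0,"wy":0,"wz":0,"gripper":-1},
    {"dx":0,"dy":0,"dz":0,"wx":0,"wy":0,"wz":0,"gripper":-1},
    {"dx":0,"dy":0,"dz":0,"wx":0,"wy":0,"wz":0,"gripper":-1},
    {"dx":0,"dy":0,"dz":0,"wx":0,"wy":0,"wz":0,"gripper":-1},
    {"dx":0,"dy":0,"dz":0,"wx":0,"wy":0,"wz":0,"gripper":-1},
    {"dx":0,"dy":0,"dz":-0.2,"wx":0,"wy":0,"wz":0,"gripper":-1},
    {"dx":0,"dy":0,"dz":-0.7,"wx":0,"wy":0,"wz":0,"gripper":-1},
    {"dx":0,"dy":0,"dz":-0.7,"wx":0,"wy":0,"wz":0,"gripper":-1},
    {"dx":0,"dy":0,"dz":-0.7,"wx":0,"wy":0,"wz":0,"gripper":-1}
  ]
}}

```text
time: 23.35
ee_pos: [0.4382, -0.1376, 0.1168]
orientation: [1.0, 0.027, 0.003, -0.0]
force: [0.0, 0.5, -1.9]
finger_gap: 0.0326
```

Run:
```python
from h import *
p,w,s=pose();print(p,w,s["finger_gap"],s["force"])
S=blob(manip.read_camera("side"),(240,130,300,195),orange);c=S[4];print(S[1],S[2],c.min(0),c.max(0),onz("side",S[2],p[2]))
plan([(.5260,-.0815,.114,-87)])
```

```text
[ 0.4382 -0.1376  0.1168] -86.91427351552565 0.032582402177246575 [ 0.049   0.5044 -1.9478]
222 [265.2793 159.0541] [258. 147.] [274. 170.] [ 0.4419 -0.1384  0.1168]
(0.526, -0.0815, 0.114, -87) d [ 0.764 -0.424  0.012] wz 0.0003
```

Request:
{"op": "jog_arm", "data": {
  "moves": [
    {"dx":0.764,"dy":-0.424,"dz":0,"wx":0,"wy":0,"wz":0,"gripper":-1},
    {"dx":0.764,"dy":-0.424,"dz":0,"wx":0,"wy":0,"wz":0,"gripper":-1},
    {"dx":0.764,"dy":-0.424,"dz":0,"wx":0,"wy":0,"wz":0,"gripper":-1},
    {"dx":0.764,"dy":-0.424,"dz":0,"wx":0,"wy":0,"wz":0,"gripper":-1},
    {"dx":0.764,"dy":-0.424,"dz":0,"wx":0,"wy":0,"wz":0,"gripper":-1},
    {"dx":0.764,"dy":-0.424,"dz":0,"wx":0,"wy":0,"wz":0,"gripper":-1}
  ]
}}

```text
time: 24.0
ee_pos: [0.5238, -0.0831, 0.1142]
orientation: [1.0, 0.026, -0.001, -0.0]
force: [-0.1, -0.3, -0.1]
finger_gap: 0.0324
```

Run:
```python
from h import *
p,w,s=pose();print(p,w,s["finger_gap"],s["force"])
b=manip.read_camera("side");S0=cv2.imread("pics/a10.png")
# sleeve bottom from its orange contour; pin from the earlier view: base (172,288), tip (166,240) in a10
m=orange(b).astype(np.uint8);n,l,st,ce=cv2.connectedComponentsWithStats(m[165:240,235:300])
print(st[1:],ce[1:])
print("pin tip",onz("side",(230+166/5,160+240/5),.05),"base",onz("side",(230+172/5,160+288/5),.012))
plan([(.5255,-.0815,.043,-87)])
cv2.imwrite("pics/a11.png",cv2.resize(b[160:250,230:330],None,fx=5,fy=5,interpolation=2))
```

```text
[ 0.5238 -0.0831  0.1142] -87.07563387388687 0.03244595586463126 [-0.0583 -0.316  -0.1388]
[[ 15  12  18  26 232]
 [ 14  41  48  34 877]] [[22.3319 25.375 ]
 [38.7982 58.7948]]
pin tip [ 0.5258 -0.0781  0.05  ] base [ 0.5278 -0.0788  0.012 ]
(0.5255, -0.0815, 0.043, -87) d [ 0.012 -0.012  0.595] wz -0.0002
```

View pics/a11.png

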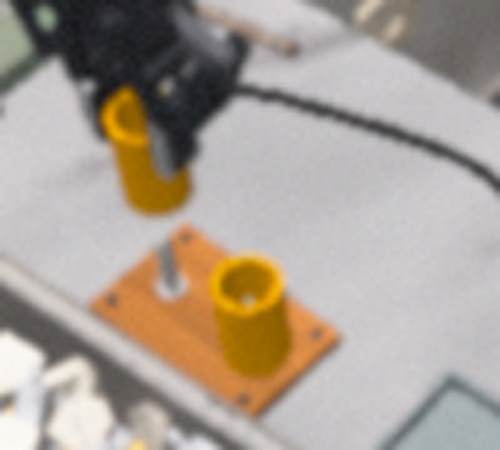

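Run:
```python
from h import *
q=onz("side",(230+156/5,160+212/5),.083);d=C["side"]["extrinsics"][:2,3]-[.524,-.083];print("sleeve centre",q[:2]-d/np.linalg.norm(d)*.017)
```

```text
sleeve centre [ 0.5224 -0.0858]
```

Request:
{"op": "jog_arm", "data": {
  "moves": [
    {"dx":0.018,"dy":-0.022,"dz":0,"wx":0,"wy":0,"wz":0,"gripper":-1},
    {"dx":0.018,"dy":-0.022,"dz":0.1,"wx":0,"wy":0,"wz":0,"gripper":-1},
    {"dx":0.018,"dy":-0.022,"dz":0.2,"wx":0,"wy":0,"wz":0,"gripper":-1},
    {"dx":0.018,"dy":-0.022,"dz":0.3,"wx":0,"wy":0,"wz":0,"gripper":-1},
    {"dx":0.018,"dy":-0.022,"dz":0.36,"wx":0,"wy":0,"wz":0,"gripper":-1},
    {"dx":0.018,"dy":-0.022,"dz":0.36,"wx":0,"wy":0,"wz":0,"gripper":-1}
  ]
}}

```text
time: 24.65
ee_pos: [0.5264, -0.0793, 0.07]
orientation: [1.0, 0.026, -0.001, 0.0]
force: [1.1, -0.1, -1.2]
finger_gap: 0.033
```

No contact 11 mm below the pin's tip, so the pin is in the bore. Lowering fully and releasing.

Request:
{"op": "jog_arm", "data": {
  "moves": [
    {"dx":0,"dy":0,"dz":0.1,"wx":0,"wy":0,"wz":0,"gripper":-1},
    {"dx":0,"dy":0,"dz":0.2,"wx":0,"wy":0,"wz":0,"gripper":-1},
    {"dx":0,"dy":0,"dz":0.235,"wx":0,"wy":0,"wz":0,"gripper":-1},
    {"dx":0,"dy":0,"dz":0.24,"wx":0,"wy":0,"wz":0,"gripper":-1},
    {"dx":0,"dy":0,"dz":0.24,"wx":0,"wy":0,"wz":0,"gripper":-1}
  ]
}}

```text
time: 25.15
ee_pos: [0.527, -0.0791, 0.0425]
orientation: [1.0, 0.026, -0.0, -0.0]
force: [-0.9, 1.3, 0.4]
finger_gap: 0.0328
```

Request:
{"op": "jog_arm", "data": {
  "moves": [
    {"dx":0,"dy":0,"dz":0,"wx":0,"wy":0,"wz":0,"gripper":0.03},
    {"dx":0,"dy":0,"dz":0,"wx":0,"wy":0,"wz":0,"gripper":0.03},
    {"dx":0,"dy":0,"dz":0,"wx":0,"wy":0,"wz":0,"gripper":0.03},
    {"dx":0,"dy":0,"dz":0,"wx":0,"wy":0,"wz":0,"gripper":0.03},
    {"dx":0,"dy":0,"dz":-0.2,"wx":0,"wy":0,"wz":0,"gripper":0.03},
    {"dx":0,"dy":0,"dz":-0.6,"wx":0,"wy":0,"wz":0,"gripper":0.03},
    {"dx":0,"dy":0,"dz":-0.8,"wx":0,"wy":0,"wz":0,"gripper":0},
    {"dx":0,"dy":0,"dz":-0.8,"wx":0,"wy":0,"wz":0,"gripper":0},
    {"dx":0,"dy":0,"dz":-0.8,"wx":0,"wy":0,"wz":0,"gripper":0}
  ]
}}

```text
time: 26.05
ee_pos: [0.5276, -0.079, 0.1389]
orientation: [1.0, 0.027, 0.001, -0.0]
force: [0.0, 0.2, -0.1]
finger_gap: 0.0429
```

Run:
```python
from h import *
p,w,s=pose();print(p,w,s["qpos"],s["finger_gap"],s["force"])
h=np.array([.3551,-.3138]);t=np.array([.3943,-.3029]);d=h-t;print("key len",np.linalg.norm(d),"head yaw",np.degrees(np.arctan2(d[1],d[0])))
# recheck head by dark mask in both views
dark=lambda r:(hsv(r)[2]<70)
a=blob(manip.read_camera("top"),(426,222,446,245),dark);b=blob(manip.read_camera("side"),(238,138,256,157),dark)
print(a[1],b[1],a[2],b[2],tri(a[2],b[2]))
plan([(.46,-.16,.13,-80),(.40,-.24,.12,-74),(.356,-.313,.08,-74),(.356,-.313,.001,-74)])
```

```text
[ 0.5276 -0.079   0.1389] -86.93358672912747 [-0.5156  0.4708  0.7855  1.9537 -0.4273  0.8879 -1.0254] 0.0428582068734031 [ 0.0133  0.1737 -0.1285]
key len 0.04068722158122864 head yaw -164.46081315054454
60 340 [434.0667 234.7333] [246.55 146.95] (array([ 0.3579, -0.315 , -0.0018]), np.float64(0.0011318489436006368))
(0.46, -0.16, 0.13, -80) d [-0.592  0.645  0.065] wz -0.0193
(0.4, -0.24, 0.12, -74) d [-0.608  0.57   0.083] wz -0.0167
(0.356, -0.313, 0.08, -74) d [-0.52   0.484  0.333] wz 0.0000
(0.356, -0.313, 0.001, -74) d [0.    0.    0.658] wz 0.0000
```

Run:
```python
from h import *
print(onz("top",(434.07,234.73),.0065),onz("top",(430.3,222),.003))
plan([(.43,-.12,.13,-85),(.365,-.22,.12,-77),(.357,-.3135,.08,-74),(.357,-.3135,.001,-74)])
```

```text
[ 0.3568 -0.3127  0.0065] [ 0.3948 -0.3035  0.003 ]
(0.43, -0.12, 0.13, -85) d [-0.823  0.299  0.065] wz -0.0054
(0.365, -0.22, 0.12, -77) d [-0.612  0.783  0.083] wz -0.0222
(0.357, -0.3135, 0.08, -74) d [-0.24   0.744  0.333] wz -0.0083
(0.357, -0.3135, 0.001, -74) d [0.    0.    0.658] wz 0.0000
```

Request:
{"op": "jog_arm", "data": {
  "moves": [
    {"dx":-0.823,"dy":0.3,"dz":0.06,"wx":0,"wy":0,"wz":-0.005,"gripper":0},
    {"dx":-0.823,"dy":0.3,"dz":0.06,"wx":0,"wy":0,"wz":-0.005,"gripper":0},
    {"dx":-0.823,"dy":0.3,"dz":0.06,"wx":0,"wy":0,"wz":-0.005,"gripper":0},
    {"dx":-0.823,"dy":0.3,"dz":0.06,"wx":0,"wy":0,"wz":-0.005,"gripper":0}
  ]
}}

```text
time: 26.55
ee_pos: [0.4289, -0.1207, 0.1308]
orientation: [0.999, 0.041, -0.001, -0.001]
force: [0.8, 1.1, 0.2]
finger_gap: 0.0425
```

Request:
{"op": "jog_arm", "data": {
  "moves": [
    {"dx":-0.61,"dy":0.78,"dz":0.08,"wx":0,"wy":0,"wz":-0.022,"gripper":0},
    {"dx":-0.61,"dy":0.78,"dz":0.08,"wx":0,"wy":0,"wz":-0.022,"gripper":0},
    {"dx":-0.61,"dy":0.78,"dz":0.08,"wx":0,"wy":0,"wz":-0.022,"gripper":0},
    {"dx":-0.61,"dy":0.78,"dz":0.08,"wx":0,"wy":0,"wz":-0.022,"gripper":0}
  ]
}}

```text
time: 26.95
ee_pos: [0.3652, -0.2223, 0.1217]
orientation: [0.994, 0.109, -0.0, 0.001]
force: [0.9, 1.0, 0.5]
finger_gap: 0.0424
```

Request:
{"op": "jog_arm", "data": {
  "moves": [
    {"dx":-0.24,"dy":0.74,"dz":0.33,"wx":0,"wy":0,"wz":-0.008,"gripper":0},
    {"dx":-0.24,"dy":0.74,"dz":0.33,"wx":0,"wy":0,"wz":-0.008,"gripper":0},
    {"dx":-0.24,"dy":0.74,"dz":0.33,"wx":0,"wy":0,"wz":-0.008,"gripper":0},
    {"dx":-0.24,"dy":0.74,"dz":0.33,"wx":0,"wy":0,"wz":-0.008,"gripper":0},
    {"dx":-0.24,"dy":0.74,"dz":0.33,"wx":0,"wy":0,"wz":-0.008,"gripper":0}
  ]
}}

```text
time: 27.45
ee_pos: [0.3583, -0.3116, 0.0819]
orientation: [0.991, 0.137, -0.0, -0.001]
force: [0.8, 0.8, 0.0]
finger_gap: 0.0427
```

Run:
```python
from h import *
p,w,s=pose();print(p,w,s["qpos"],s["finger_gap"])
plan([(.357,-.3135,.002,-74)])
a=blob(manip.read_camera("side"),(262,205,300,245),orange);im=manip.read_camera("side")
m=orange(im[175:240,240:300]).astype(np.uint8);n,l,st,ce=cv2.connectedComponentsWithStats(m);print(st[1:])
cv2.imwrite("pics/a12.png",cv2.resize(im[125:245,230:330],None,fx=5,fy=5,interpolation=2))
```

```text
[ 0.3583 -0.3116  0.0819] -74.25246871294524 [ 0.0908  0.4573  0.6867  2.1378 -0.4542  0.6931 -0.2114] 0.042689687385282435
(0.357, -0.3135, 0.002, -74) d [-0.015  0.012  0.666] wz -0.0007
[[   9   24   48   41 1050]]
```

View pics/a12.png

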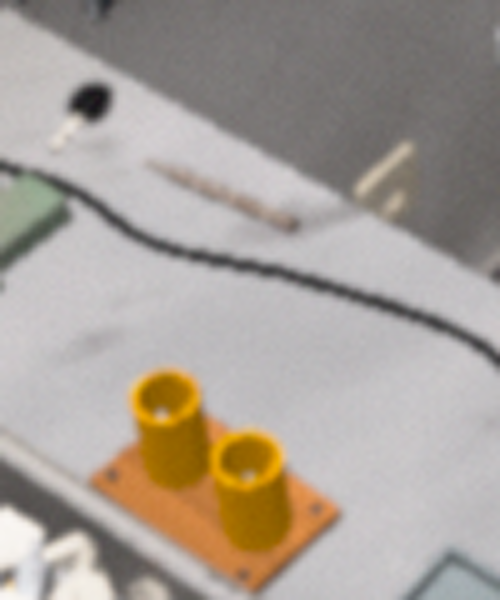

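Both sleeves stand on their pins with the pins visible in the bores; the key is still in place at (90,102) in the crop. Grasping it by the head.

Request:
{"op": "jog_arm", "data": {
  "moves": [
    {"dx":-0.015,"dy":0.012,"dz":0.35,"wx":0,"wy":0,"wz":0,"gripper":0},
    {"dx":-0.015,"dy":0.012,"dz":0.6,"wx":0,"wy":0,"wz":0,"gripper":0},
    {"dx":-0.015,"dy":0.012,"dz":0.67,"wx":0,"wy":0,"wz":0,"gripper":0},
    {"dx":-0.015,"dy":0.012,"dz":0.67,"wx":0,"wy":0,"wz":0,"gripper":0},
    {"dx":-0.015,"dy":0.012,"dz":0.67,"wx":0,"wy":0,"wz":0,"gripper":-1},
    {"dx":-0.015,"dy":0.012,"dz":0.67,"wx":0,"wy":0,"wz":0,"gripper":-1},
    {"dx":-0.015,"dy":0.012,"dz":0.67,"wx":0,"wy":0,"wz":0,"gripper":-1},
    {"dx":-0.015,"dy":0.012,"dz":0.67,"wx":0,"wy":0,"wz":0,"gripper":-1},
    {"dx":-0.015,"dy":0.012,"dz":0.67,"wx":0,"wy":0,"wz":0,"gripper":-1}
  ],
  "newtons": 30
}}

```text
time: 28.45
ee_pos: [0.3568, -0.315, 0.0032]
orientation: [0.991, 0.136, 0.001, 0.0]
force: [0.2, 1.4, 8.7]
finger_gap: 0.0235
```

Request:
{"op": "jog_arm", "data": {
  "moves": [
    {"dx":0,"dy":0,"dz":-0.2,"wx":0,"wy":0,"wz":0,"gripper":-1},
    {"dx":0,"dy":0,"dz":-0.6,"wx":0,"wy":0,"wz":0,"gripper":-1},
    {"dx":0,"dy":0,"dz":-0.95,"wx":0,"wy":0,"wz":0,"gripper":-1},
    {"dx":0,"dy":0,"dz":-0.95,"wx":0,"wy":0,"wz":0,"gripper":-1},
    {"dx":0,"dy":0,"dz":-0.95,"wx":0,"wy":0,"wz":0,"gripper":-1}
  ]
}}

```text
time: 28.95
ee_pos: [0.3568, -0.3149, 0.1173]
orientation: [0.991, 0.136, 0.002, 0.001]
force: [0.7, 0.5, -0.2]
finger_gap: 0.0236
```

Run:
```python
from h import *
p,w,s=pose();print(p,w,s["finger_gap"],s["force"])
plan([(.365,-.21,.12,-76),(.375,-.10,.12,-80),(.40,.01,.12,-85),(.47,.105,.12,-88),(.508,.12,.06,-88),(.508,.12,.006,-88)])
```

```text
[ 0.3568 -0.3149  0.1173] -74.319217513552 0.023615066025787966 [ 0.6794  0.4839 -0.2141]
(0.365, -0.21, 0.12, -76) d [ 0.302 -0.824 -0.023] wz 0.0047
(0.375, -0.1, 0.12, -80) d [ 0.303 -0.869  0.   ] wz 0.0111
(0.4, 0.01, 0.12, -85) d [ 0.364 -0.867  0.   ] wz 0.0139
(0.47, 0.105, 0.12, -88) d [ 0.65  -0.738  0.   ] wz 0.0083
(0.508, 0.12, 0.06, -88) d [ 0.321 -0.114  0.5  ] wz 0.0000
(0.508, 0.12, 0.006, -88) d [0.   0.   0.45] wz 0.0000
```

The key is held (23.6 mm gap). Carrying it to the tray.

Request:
{"op": "jog_arm", "data": {
  "moves": [
    {"dx":0.3,"dy":-0.82,"dz":-0.02,"wx":0,"wy":0,"wz":0.005,"gripper":-1},
    {"dx":0.3,"dy":-0.82,"dz":-0.02,"wx":0,"wy":0,"wz":0.005,"gripper":-1},
    {"dx":0.3,"dy":-0.82,"dz":-0.02,"wx":0,"wy":0,"wz":0.005,"gripper":-1},
    {"dx":0.3,"dy":-0.82,"dz":-0.02,"wx":0,"wy":0,"wz":0.005,"gripper":-1}
  ]
}}

```text
time: 29.35
ee_pos: [0.3639, -0.2082, 0.1177]
orientation: [0.992, 0.123, -0.001, -0.001]
force: [0.2, 0.8, 0.2]
finger_gap: 0.0233
```

Request:
{"op": "jog_arm", "data": {
  "moves": [
    {"dx":0.3,"dy":-0.87,"dz":0,"wx":0,"wy":0,"wz":0.011,"gripper":-1},
    {"dx":0.3,"dy":-0.87,"dz":0,"wx":0,"wy":0,"wz":0.011,"gripper":-1},
    {"dx":0.3,"dy":-0.87,"dz":0,"wx":0,"wy":0,"wz":0.011,"gripper":-1},
    {"dx":0.3,"dy":-0.87,"dz":0,"wx":0,"wy":0,"wz":0.011,"gripper":-1}
  ]
}}

```text
time: 29.75
ee_pos: [0.3742, -0.0997, 0.118]
orientation: [0.996, 0.087, -0.0, 0.0]
force: [0.5, -0.2, -1.2]
finger_gap: 0.0234
```

Request:
{"op": "jog_arm", "data": {
  "moves": [
    {"dx":0.364,"dy":-0.87,"dz":0,"wx":0,"wy":0,"wz":0.014,"gripper":-1},
    {"dx":0.364,"dy":-0.87,"dz":0,"wx":0,"wy":0,"wz":0.014,"gripper":-1},
    {"dx":0.364,"dy":-0.87,"dz":0,"wx":0,"wy":0,"wz":0.014,"gripper":-1},
    {"dx":0.364,"dy":-0.87,"dz":0,"wx":0,"wy":0,"wz":0.014,"gripper":-1}
  ]
}}

```text
time: 30.15
ee_pos: [0.4001, 0.0099, 0.1182]
orientation: [0.999, 0.043, 0.0, 0.0]
force: [0.0, -0.1, 0.1]
finger_gap: 0.0233
```

Request:
{"op": "jog_arm", "data": {
  "moves": [
    {"dx":0.65,"dy":-0.74,"dz":0,"wx":0,"wy":0,"wz":0.008,"gripper":-1},
    {"dx":0.65,"dy":-0.74,"dz":0,"wx":0,"wy":0,"wz":0.008,"gripper":-1},
    {"dx":0.65,"dy":-0.74,"dz":0,"wx":0,"wy":0,"wz":0.008,"gripper":-1},
    {"dx":0.65,"dy":-0.74,"dz":0,"wx":0,"wy":0,"wz":0.008,"gripper":-1},
    {"dx":0.65,"dy":-0.74,"dz":0,"wx":0,"wy":0,"wz":0.008,"gripper":-1}
  ]
}}

```text
time: 30.65
ee_pos: [0.4694, 0.102, 0.1181]
orientation: [1.0, 0.016, -0.0, 0.001]
force: [0.3, -0.3, -0.7]
finger_gap: 0.0237
```

Run:
```python
from h import *
p,w,s=pose();print(p,w,s["finger_gap"],s["force"])
plan([(.508,.12,.06,-88),(.508,.12,.008,-88)])
```

```text
[0.4694 0.102  0.1181] -88.21617006635783 0.02373053483741463 [ 0.3195 -0.3477 -0.659 ]
(0.508, 0.12, 0.06, -88) d [ 0.326 -0.14   0.484] wz -0.0006
(0.508, 0.12, 0.008, -88) d [0.    0.    0.433] wz 0.0000
```

Request:
{"op": "jog_arm", "data": {
  "moves": [
    {"dx":0.326,"dy":-0.14,"dz":0.2,"wx":0,"wy":0,"wz":0,"gripper":-1},
    {"dx":0.326,"dy":-0.14,"dz":0.484,"wx":0,"wy":0,"wz":0,"gripper":-1},
    {"dx":0.326,"dy":-0.14,"dz":0.6,"wx":0,"wy":0,"wz":0,"gripper":-1},
    {"dx":0.326,"dy":-0.14,"dz":0.8,"wx":0,"wy":0,"wz":0,"gripper":-1},
    {"dx":0.326,"dy":-0.14,"dz":0.9,"wx":0,"wy":0,"wz":0,"gripper":-1},
    {"dx":0.326,"dy":-0.14,"dz":0.93,"wx":0,"wy":0,"wz":0,"gripper":-1},
    {"dx":0.326,"dy":-0.14,"dz":0.93,"wx":0,"wy":0,"wz":0,"gripper":-1}
  ]
}}

```text
time: 31.35
ee_pos: [0.5076, 0.1224, 0.0071]
orientation: [1.0, 0.017, -0.0, 0.0]
force: [0.7, -0.2, -0.0]
finger_gap: 0.0239
```

Request:
{"op": "jog_arm", "data": {
  "moves": [
    {"dx":0,"dy":0,"dz":0,"wx":0,"wy":0,"wz":0,"gripper":-0.15},
    {"dx":0,"dy":0,"dz":0,"wx":0,"wy":0,"wz":0,"gripper":-0.15},
    {"dx":0,"dy":0,"dz":0,"wx":0,"wy":0,"wz":0,"gripper":-0.15},
    {"dx":0,"dy":0,"dz":0,"wx":0,"wy":0,"wz":0,"gripper":-0.15},
    {"dx":0,"dy":0,"dz":-0.2,"wx":0,"wy":0,"wz":0,"gripper":-0.15},
    {"dx":0,"dy":0,"dz":-0.6,"wx":0,"wy":0,"wz":0,"gripper":-0.15},
    {"dx":0,"dy":0,"dz":-1,"wx":0,"wy":0,"wz":0,"gripper":-0.15},
    {"dx":0,"dy":0,"dz":-1,"wx":0,"wy":0,"wz":0,"gripper":-0.15},
    {"dx":0,"dy":0,"dz":-1,"wx":0,"wy":0,"wz":0,"gripper":-0.15}
  ]
}}

```text
time: 32.25
ee_pos: [0.5083, 0.1238, 0.1277]
orientation: [1.0, 0.017, 0.001, -0.001]
force: [-0.2, -0.1, -0.6]
finger_gap: 0.0364
```

Request:
{"op": "jog_arm", "data": {
  "moves": [
    {"dx":-0.9,"dy":0,"dz":-0.5,"wx":0,"wy":0,"wz":0,"gripper":-0.15},
    {"dx":-0.9,"dy":0,"dz":-0.5,"wx":0,"wy":0,"wz":0,"gripper":-0.15},
    {"dx":-0.9,"dy":0,"dz":-0.5,"wx":0,"wy":0,"wz":0,"gripper":-0.15},
    {"dx":-0.9,"dy":0,"dz":-0.5,"wx":0,"wy":0,"wz":0,"gripper":-0.15},
    {"dx":-0.9,"dy":0,"dz":-0.5,"wx":0,"wy":0,"wz":0,"gripper":-0.15}
  ]
}}

```text
time: 32.75
ee_pos: [0.3994, 0.1202, 0.1862]
orientation: [1.0, 0.018, -0.0, -0.0]
force: [0.6, 0.2, -0.5]
finger_gap: 0.036
```

Run:
```python
from h import *
b=manip.read_camera("side")
cv2.imwrite("pics/a13.png",cv2.resize(b[190:330,240:440],None,fx=4,fy=4,interpolation=2))
S=blob(b,(305,240,350,275),lambda r:hsv(r)[2]<70);print(S[1],S[2],onz("side",S[2],.009))
```

```text
68 [333.     254.2647] [0.5067 0.1232 0.009 ]
```

View pics/a13.png

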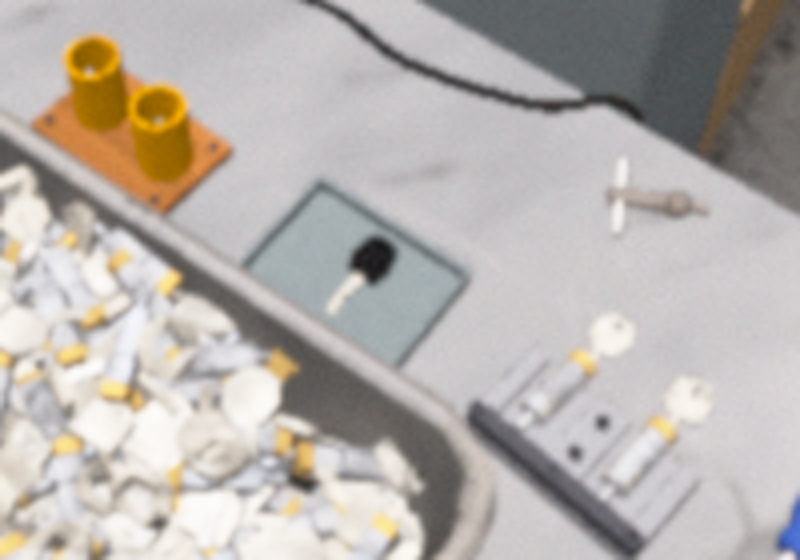

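The final view shows both sleeves on their pins, the key lying flat in the tray, and both cores in their channels. The arm is clear, so I'm handing in.

```bash
python3 -c "
from station import manip
print(manip.hand_in(), manip.get_state()['time'])"
```

```text
the job is handed in; nothing more can be done
the job is handed in; nothing more can be done
```

I placed all five parts in their carriers and handed the job in. The last move ended at 32.75 s of the 144 s allowed; the hand-in gave no verdict.

**What the last checks showed**
- **Cores:** Both lie in their channels with noses towards the stop and keys out over the front. Their collars put the origins about 31 mm in front of the nest centre (20–43 mm allowed). The nest centre itself is only known to about 3 mm.
- **Sleeves:** Both stand upright with the pins visible in the bores. I released each about 1 mm above the board, with no contact force while lowering.
- **Key:** It lies flat in the tray, about 3 mm from the tray centre by the position of its head. The arm ended well clear of everything.

**What disagreed or went wrong**
- **Wrong half-turn:** I first brought the second core to the nest the wrong way round. A picture showed it, and I turned it 180° in the air before lowering.
- **Right pin position:** The side view alone and the two views together differed by about 4 mm. I aimed in between, and the sleeve went on freely.
- **Tray corners:** The first corner triangulation failed because I matched the wrong corners. The second had ray gaps of up to 10 mm, but its outline agreed with the tray's size.
- **Core grip:** The gap on the cores was 13 mm instead of 16, probably because I gripped high on a rounded body. Both cores held.
- **Picture budget:** I viewed 17 pictures, three over the 14 allowed and so past the one or two extra.

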